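# Pack the cells down the battery tube

### The arm

A 6-joint arm with a two-finger parallel gripper is mounted at the origin on a cart in front of the work surface, level with it; the furniture and walls round the work are solid. World frame = base frame: x ahead of the robot, y to its left, z up, the work surface at z = 0. Lengths are in mm, angles in rad, forces in N, time in s.
With the tool pointing down it reaches from about 225 to 725 mm from the base axis. Payload 3.1 kg.
Tool frame: the origin (TCP) lies midway between the tips of the shut fingers; the grasp point (between the pads) lies 19 mm behind it; z points along the fingers, y is the line along which they close (so a half turn about z gives the same grasp; the last joint's range is limited). The gripper opens to 85 mm and grips with 20 to 120 N. Pads are 22 mm wide; open, the fingers measure 114 mm over their backs; the gripper's body (76 mm by 85 mm) begins 54 mm behind the grasp point. The pads swing forward as they close: fully open they stand 13 mm farther back than shut.
Start: joints at [-1.26, 0.048, 0.099, 1.622, 0, 1.443], TCP at [223.033, -475.262, 231.312] pointing down, gripper open.
Joint ranges: [-2.91, 2.91], [-0.99, 1.94], [-1.21, 1.42], [-2.12, 2.29], [-1.49, 1.47], [-3.14, 3.14]. Speed limits (rad/s): [2.79, 2.79, 3.14, 3.14, 3.14, 3.14].

### API

Orientations are given as a rotation vector (axis times angle).
In Python, from station import get_obs, snapshot, camera_info, job_done gives the robot as it stands. The module is installed in compiled form; this text tells all that it offers.
- The arm moves only by the tool step_arm, never from a script. Its argument "series" is one flat list of numbers, 7 for each row, row after row: the turn, a rotation vector about the tool's x, y, z normalised to -1 to 1, where 1 is 8 degrees, then the shift along the tool's x, y, z normalised to -1 to 1, where 1 is 4 cm, then the opening, from 0 (shut) to 1 (fully open). In form: [wx, wy, wz, x, y, z, gripper, wx, wy, wz, x, y, z, gripper, ...]. A call has 1 to 5 rows; each row shifts and turns the commanded pose from where the row before left it, along the tool's axes as they then stand; what a row does not reach is not made up. A row lasts 1/10 s, in which the tool goes at most 50 mm and 8.59 degrees, less where a joint would pass 70% of its speed; a pose out of reach is approached as far as the arm can. A call with a number of a shift or a turn outside -1 to 1 is refused whole. A call with a gripper value outside its range is refused whole. The fingers move at their own pace and stop on an object; "squeeze" is the grip in N (left out, the last holds). Time passes only in rows, so rows that do not move let the fingers close. It gives the time, the measured TCP pose, the force, the opening and the grip force at its end, in the units of the state.
- get_obs(): the state, without advancing time (a new reading comes with each control period).
- snapshot(name): name is "side" or "top" or "wrist"; returns (picture, depth): 420x560x3 uint8, red, green, blue; 420x560 float32, mm along the optical axis (not along the pixel's ray), 0 where there is no reading.
- camera_info(name): a dict with "fov_y" (degrees; the focal length in pixels is half the picture's height over the tangent of half this angle, whatever the lens; pixels are square), "cx", "cy" (the principal point, pixels), "k1" (the pictures are not rectified: a ray, as slopes to the right and down, at radius r is drawn at 1 + k1 r^2 times it, then the intrinsics apply), "camera_from_world" (4x4, takes a point from world to camera coordinates); the wrist camera has in their place "mount" (4x4, takes a point from camera to tool coordinates, whose origin is the TCP and whose axes are the flange's). Camera axes: x right, y up, looking along -z (the intrinsics and any distortion apply to the point x, -y, -z); pixel columns grow to the right and rows downward; lengths in mm; the calibration is good to about 2 mm. A picture is of the moment at which its call begins: read the wrist's pose just before it. camera_info takes no time and is no camera call.
- job_done(): hands the job in; it is judged then, once.
The state is a dict: "t": time; "q": joint angles; "dq": joint speeds; "tau": joint torques, N m; "ee_pos": TCP position; "tool_rot": TCP orientation; "wrist_force": force on the tool from outside, world axes, zero at the start; "moment": the same for the moment, N m; "grip_width": finger opening in mm; "gripper_force": force on a finger pad.
Only numpy, scipy, OpenCV 4.12 (cv2) and the standard library are available. Lean on these libraries where they do the work, as an engineer would, in place of code of your own. Each camera call takes 0.05 s, during which the arm holds its last target. There are 200 camera calls.

### The job

Finish loading the upright battery tube: lay the loose cell in the slanted notch of the wooden turning rest and let go of it, take it again from there another way round, and stand it upright in the tube on top of the cell that is caught in the sprung collar. Then take the packing rod from its stand, press both cells firmly down until they bottom out, and put the rod back in its stand. Leave the other things on the bureau where they are.

Things in the scene. Friction and masses are not known exactly. Their poses are not given: they have to be found in the camera images.
- cell_mid (a point): Centre of the loose AA cell (dark teal, 14 mm thick, 50.5 mm long, 24 g); y runs along it. For contact it is a 14.1 mm square bar with flat sides across x and z, so it does not roll; it is the same every quarter turn about its length. At the start it lies flat on the bureau, centre 7 mm up, at any heading. Either end may go down in the tube.
- cell_stuck_mid (a point): Centre of the like cell that already stands upright in the tube, caught by the sprung collar with its lower end about 55 mm above the tube's inner floor. Its y axis runs along the cell.
- tube_mouth (a point): Centre of the mouth of the clear upright battery tube, 150 mm above the bureau; z up. Fixed; tube 24 mm square outside, foot 84 x 84 x 8 mm. The bore is 18 mm square, sides parallel to this point's x and y: a cell must be turned to match, to a quarter turn. A black flared lip (43 mm square outside, rim 2 mm above this point) is 38 mm wide inside at its rim and narrows to the bore 11 mm lower.
- tube_floor (a point): Centre of the tube's inner floor, 142 mm below the mouth, 8 mm above the bureau; z up. With both cells home their centres are 25 and 76 mm above this floor and the top of the upper cell is 101 mm above it, 41 mm below the mouth.
- tube_collar (a point): Middle of the sprung collar, on the tube's axis, 50 mm above the inner floor: two orange pads pinch the bore to 12 mm across x. Pushing a cell in takes about 3 to 8 N (up to 15 N for a moment if it catches), sliding it on 1 to 2 N; the rod passes freely. The orange housings outside stand out to 35 mm from the axis on the two x sides.
- rest_seat (a point): Where a cell's centre lies in the notch of the wooden turning rest, 78 mm above the bureau. x points along the resting cell, 45 degrees down and to the robot's right, to its lower end at the stop (25 mm from here); its raised end is 25 mm to -x, on the left. z points 45 degrees up, square off the long face, which is 7 mm below the cell's centre. y is level, across the notch.
- rest_vertex (a point): Bottom corner of that notch (a right angle, both faces sloping 45 degrees), 55 mm above the bureau; z up. The rest is fixed, foot 100 x 70 x 8 mm. The long face (46 mm up the slope) and the web under it are only 8 mm thick across y, so fingers closing along y can straddle them. Two cheeks 20 mm apart, 13 mm out to either side, flank the lowest 5 mm of the cell.
- rod_grip (a point): Middle of the wooden handle of the packing rod (90 g): 24 mm thick round handle, 32 mm long between two 29 mm rims, 50 mm long in all. z runs along the rod, up. This point is 24 mm above the handle's flat underside and 26 mm below its top; the 11 mm round steel shaft stands 70 mm out of the underside, so its flat foot is 94 mm below this point.
- stand_top (a point): Centre of the top of the wooden rod stand (fixed; foot 80 x 80 x 10 mm, post 32 mm square), 85 mm above the bureau. An 18 mm square hole goes down through the post. The rod hangs in it upright, its handle's underside resting on this top, so that rod_grip is 24 mm above this point. z up.
- stapler_at (a point): Bystander: green stapler, 34 x 132 x 44 mm; this point is the centre of its underside, its y axis along it.
- glue_at (a point): Bystander: glue stick standing, 26 mm thick, 88 mm tall; centre of its underside.
- eraser_at (a point): Bystander: eraser in a blue sleeve, 23 x 52 x 14 mm; centre of its underside, y along it. It and the loose cell swap places from run to run.
- bottle_at (a point): Bystander: amber pill bottle, 47 mm thick, 88 mm tall; centre of its underside.
- matchbox_at (a point): Bystander: red match box, 36 x 53 x 16 mm; centre of its underside, y along it.
- notebook_at (a point): Bystander: small red book, 125 x 80 x 10 mm; centre of its underside, x along it.
- loupe_at (a point): Bystander: stand loupe, 39 mm thick, 36 mm tall; centre of its underside.
- rod_shoulder (a point): Centre of the flat underside of the rod's handle, where the shaft leaves it; 24 mm below rod_grip.

How it is judged (in metres and radians):
On the way, in this order (a step that is already met when the one before it is completed fails the run):
1. the loose cell lies in the notch of the turning rest, let go (distance between cell_mid and rest_seat below 0.012 m and angle between the y axis of cell_mid and the x axis of rest_seat, either way round below 0.2 rad and contact force between the fingers and cell below 0.05 N), for 0.2 s.
2. the loose cell stands in the tube on the caught cell, let go, not yet pressed down (horizontal distance between cell_mid and tube_floor below 0.006 m and angle between the y axis of cell_mid and the z axis of tube_floor, either way round below 0.12 rad and z of cell_mid in the frame of tube_floor between 0.1 and 0.142 m and contact force between the fingers and cell below 0.05 N), for 0.1 s.
3. both cells are at the bottom and the rod presses the upper one with more than 6 N (horizontal distance between each of cell_stuck_mid, cell_mid and tube_floor below 0.006 m and angle between the y axis of each of cell_stuck_mid, cell_mid and the z axis of tube_floor, either way round below 0.12 rad and z of cell_stuck_mid in the frame of tube_floor below 0.028 m and z of cell_mid in the frame of tube_floor below 0.079 m and contact force between rod and cell above 6 N), for 0.1 s.
At the end, for the whole second after the job is handed in: Both cells stand in the tube on its floor (centres at most 28 and 79 mm above it, within 6 mm of the axis and 0.12 rad of upright); the rod hangs upright (0.12 rad) in its stand, the handle's underside within 10 mm of the centre of the stand's top; all at rest and let go (horizontal distance between each of cell_stuck_mid, cell_mid and tube_floor below 0.006 m and angle between the y axis of each of cell_stuck_mid, cell_mid and the z axis of tube_floor, either way round below 0.12 rad and z of cell_stuck_mid in the frame of tube_floor below 0.028 m and z of cell_mid in the frame of tube_floor below 0.079 m and distance between rod_shoulder and stand_top below 0.01 m and angle between rod_grip's own z axis and vertical below 0.12 rad and contact force between the fingers and anything else below 0.05 N and linear speed of each of rod, cell below 0.02 m/s); the robot touches nothing.
It fails at once if a bystander is pushed more than 20 mm from its place (distance of any of stapler_at, glue_at, eraser_at, bottle_at, matchbox_at, notebook_at, loupe_at from where it was at the start of the episode above 0.02 m).
It also fails if it takes over 67 s, if anything falls off the work surface, if the arm or the gripper's body presses on something with over 40 N, if the wrist force passes 120 N, or if a joint passes its speed limit or range.

## Working session

There is one attempt and no reset: what is moved stays moved. The work goes in short steps, Python scripts to look and compute and a tool call to move; the robot and the scene stay as the last step left them, time stands still between calls to the robot, and variables do not carry over. Pictures are saved under pics/ and viewed, at most 10 in all, crops included, and the job is handed in when it is done.

Besides the shell and the picture viewer there is one more tool, called after ">>>" as a command line: name --argument value ..., lists and objects as JSON in quotes. step_arm: Moves the arm, as the interface text tells. Its arguments: {"type":"object","properties":{"series":{"type":"array","items":{"type":"number"}},"squeeze":{"type":"number"}},"required":["series"]}

```bash
mkdir -p pics
cat > h.py <<'E'
import numpy as np, cv2
from scipy.spatial.transform import Rotation as R
from station import get_obs, snapshot, camera_info, job_done
def cloud(name):
    o=get_obs(); im,d=snapshot(name); c=camera_info(name)
    h,w=d.shape; f=h/2/np.tan(np.radians(c["fov_y"])/2)
    v,u=np.mgrid[0:h,0:w].astype(float)
    K=np.array([[f,0,c["cx"]],[0,f,c["cy"]],[0,0,1]])
    p=cv2.undistortPoints(np.stack([u.ravel(),v.ravel()],1)[:,None],K,np.array([c["k1"],0,0,0,0.]))[:,0].reshape(h,w,2)
    P=np.stack([p[...,0]*d,-p[...,1]*d,-d],-1)
    if "mount" in c:
        T=np.eye(4);T[:3,:3]=R.from_rotvec(o["tool_rot"]).as_matrix();T[:3,3]=o["ee_pos"];T=T@np.array(c["mount"])
    else: T=np.linalg.inv(np.array(c["camera_from_world"]))
    W=P@T[:3,:3].T+T[:3,3]; W[d<=0]=np.nan
    return im,d,W
def save(n,im,s=1.4): cv2.imwrite("pics/"+n+".png",cv2.resize(im[...,::-1],None,fx=s,fy=s))
E
python3 - <<'E'
from h import *
print({k:v for k,v in get_obs().items()})
for n in("top","side"):
    im,d,W=cloud(n); save(n,im); np.savez(n+".npz",im=im,W=W)
    print(n,np.array(camera_info(n)["camera_from_world"]).round(2))
print(camera_info("wrist"))
E
```

```text
{'t': 0.0, 'q': array([-1.25978213e+00,  4.87286332e-02,  9.75872840e-02,  1.62198813e+00,
        1.45703192e-05,  1.44300564e+00]), 'dq': array([-1.48866365e-03,  7.15813347e-04, -2.55961573e-04, -6.89714452e-04,
        3.32395933e-04,  1.84022552e-05]), 'tau': array([ 7.81593808e-04, -3.38778520e+01,  3.20017505e+01,  2.03276658e-02,
        9.35492665e-06,  1.32709491e-06]), 'ee_pos': array([ 222.85997823, -474.67920505,  230.1233657 ]), 'tool_rot': array([-3.06401241e+00, -6.83250417e-01,  3.12257572e-04]), 'wrist_force': array([-0.39969157,  0.2702488 ,  0.49630796]), 'moment': array([0.03253686, 0.00435894, 0.04587319]), 'gripper_force': 0.0, 'grip_width': 85.34065048073506}
top [[ 1.00000e-02 -1.00000e+00 -1.00000e-02 -8.92200e+01]
 [ 9.90000e-01  1.00000e-02  1.50000e-01 -5.60650e+02]
 [-1.50000e-01 -1.00000e-02  9.90000e-01 -1.26446e+03]
 [ 0.00000e+00  0.00000e+00  0.00000e+00  1.00000e+00]]
side [[ 8.4000e-01 -5.4000e-01  2.0000e-02 -5.0854e+02]
 [ 1.8000e-01  3.2000e-01  9.3000e-01 -2.0156e+02]
 [-5.1000e-01 -7.8000e-01  3.6000e-01 -9.5302e+02]
 [ 0.0000e+00  0.0000e+00  0.0000e+00  1.0000e+00]]
{'fov_y': 63.375233555481806, 'cx': 280.0204299956445, 'cy': 200.5554476507226, 'k1': -0.060484140755657896, 'mount': array([[ 1.97427305e-04,  9.62670120e-01,  2.70677302e-01,
         7.00514008e+01],
       [ 9.99999979e-01, -2.05639977e-04,  1.98081302e-06,
         9.52921584e-02],
       [ 5.75689437e-05,  2.70677296e-01, -9.62670140e-01,
        -1.42704202e+02],
       [ 0.00000000e+00,  0.00000000e+00,  0.00000000e+00,
         1.00000000e+00]])}
```

View pics/top.png

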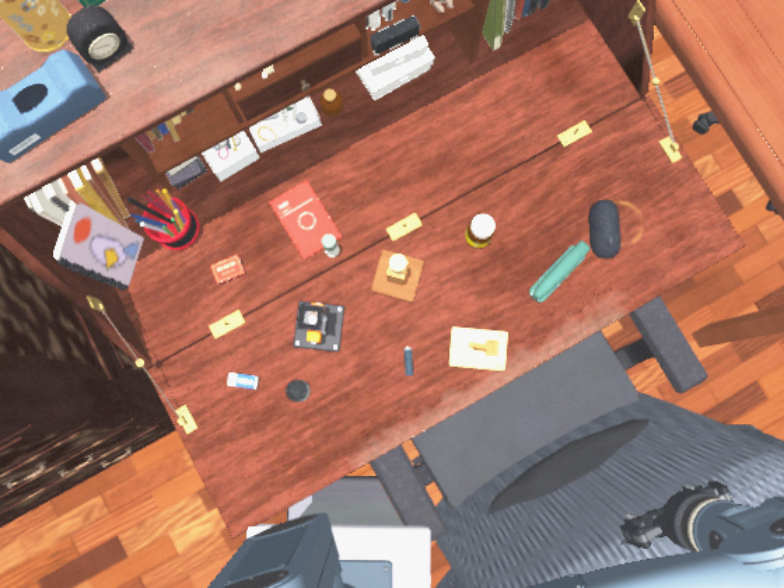

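View pics/side.png

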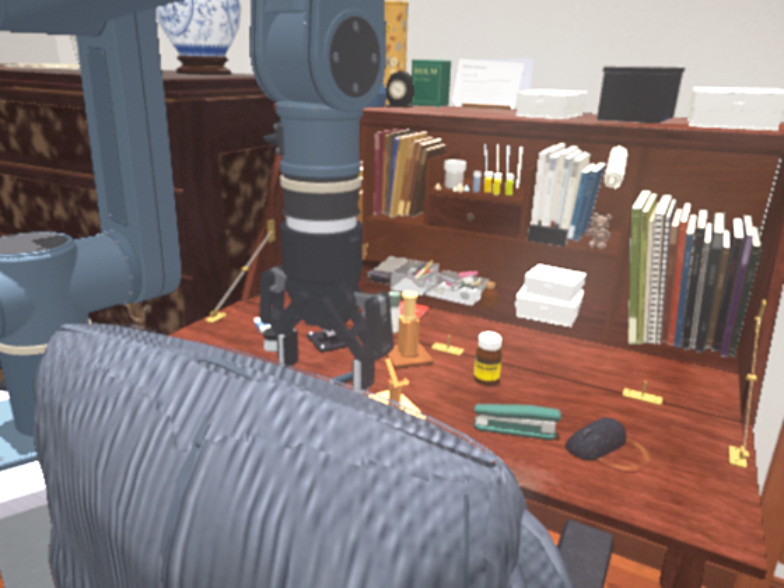

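The top picture (1.4x scale) shows the cell at (408,361), the tube at (312,320), the rod stand at (398,270), the rest at (480,348), the loupe at (298,390), the glue at (330,245), the bottle at (481,230) and the stapler at (560,272).

Run:
```python
from h import *
z=np.load("top.npz");W=z["W"];im=z["im"]
def at(u,v): return W[int(v/1.4),int(u/1.4)].round(0)
for n,p in dict(cell=(408,361),tube=(312,312),rod=(398,265),rest=(480,350),loupe=(298,390),erase=(242,381),bot=(482,224),stap=(560,272),glue=(330,240),desk=(450,400)).items(): print(n,at(*p))
def box(u0,u1,v0,v1,lo,hi,name):
    S=W[int(v0/1.4):int(v1/1.4),int(u0/1.4):int(u1/1.4)].reshape(-1,3)
    S=S[(S[:,2]>lo)&(S[:,2]<hi)]
    r=cv2.minAreaRect(S[:,:2].astype(np.float32))
    print(name,len(S),S.mean(0).round(1),S.min(0).round(),S.max(0).round(),[np.round(x,1) for x in r])
box(398,420,340,380,6,25,"cell")
box(290,350,295,355,135,165,"lip")
box(285,350,295,355,4,14,"tubefoot")
box(375,420,245,290,115,150,"rodtop")
box(365,430,245,305,5,16,"standfoot")
box(445,512,322,375,4,14,"restfoot")
box(445,512,322,375,30,130,"restup")
```

```text
cell [ 441. -118.   15.]
tube [511.  42. 139.]
rod [590. -98. 136.]
rest [ 461. -245.    6.]
loupe [386.  74.  32.]
erase [400. 177.   9.]
bot [ 671. -241.   89.]
stap [ 598. -384.   43.]
glue [641.  20.  87.]
desk [ 373. -193.    4.]
cell 115 [ 440.1 -119.8   12.5] [ 409. -128.    6.] [ 472. -111.   20.] [array([ 440.3, -120.1]), array([16.9, 62.8]), np.float64(88.1)]
lip 285 [502.1  42.5 146.9] [480.  20. 136.] [524.  63. 157.] [array([501.4,  41.9]), array([42.1, 41.8]), np.float64(85.1)]
tubefoot 587 [493.8  31.8   7.9] [452. -13.   4.] [558. 105.  14.] [array([504.7,  44.4]), array([126.3,  95.6]), np.float64(78.8)]
rodtop 121 [594.7 -98.4 134.6] [ 582. -111.  116.] [608. -86. 141.] [array([594.9, -98.7]), array([26.7, 25.3]), np.float64(1.0)]
standfoot 683 [590.6 -98.1   9.6] [ 549. -154.    5.] [647. -42.  16.] [array([595.4, -98. ]), array([101.9, 103.2]), np.float64(11.5)]
restfoot 880 [ 463.7 -240.6    8. ] [ 420. -298.    4.] [ 511. -185.   14.] [array([ 465.9, -240.9]), array([ 90.2, 112.8]), np.float64(0.7)]
restup 152 [ 464.2 -251.3   63.7] [ 452. -270.   31.] [ 477. -219.   88.] [array([ 464.3, -244.4]), array([50.7, 25. ]), np.float64(88.8)]
```

>>> step_arm --series '[0,0,0,0.97,-0.5,-0.03,1,0,0,0,0.97,-0.5,-0.03,1,0,0,0,0.97,-0.5,-0.03,1,0,0,0,0.97,-0.5,-0.03,1,0,0,0,0.97,-0.5,-0.03,1]'

```text
t: 0.6
ee_pos: [356.7, -300.7, 236.8]
tool_rot: [-3.066, -0.683, 0.0]
wrist_force: [0.7, -0.6, 0.2]
grip_width: 85.2
gripper_force: 0.0
```

>>> step_arm --series '[0,0,0,0.97,-0.5,-0.03,1,0,0,0,0.97,-0.5,-0.03,1,0,0,0,0.97,-0.5,-0.03,1,0,0,0,0.97,-0.5,-0.03,1,0,0,0,0.97,-0.5,-0.03,1]'

```text
t: 1.1
ee_pos: [489.9, -127.6, 242.9]
tool_rot: [-3.066, -0.684, 0.001]
wrist_force: [-0.5, -0.7, 0.1]
grip_width: 85.4
gripper_force: 0.0
```

>>> step_arm --series '[0,0,1,0,0,0,1,0,0,1,0,0,0,1,0,0,1,0,0,0,1,0,0,0.15,0,0,0,1,0,0,0,0,0,0,1]'

```text
t: 1.6
ee_pos: [489.1, -129.3, 242.9]
tool_rot: [-3.141, -0.002, 0.001]
wrist_force: [-0.3, 0.9, -1.1]
grip_width: 85.6
gripper_force: 0.0
```

Run:
```python
from h import *
o=get_obs();print(o["t"],o["q"].round(3),o["ee_pos"].round(1),o["tool_rot"].round(3))
im,d,W=cloud("wrist");save("w1",im);np.savez("w1.npz",im=im,W=W)
```

```text
1.6 [-3.910e-01  2.000e-03  7.600e-02  1.645e+00  0.000e+00  2.749e+00] [ 489.1 -129.3  242.9] [-3.141e+00 -2.000e-03  1.000e-03]
```

View pics/w1.png

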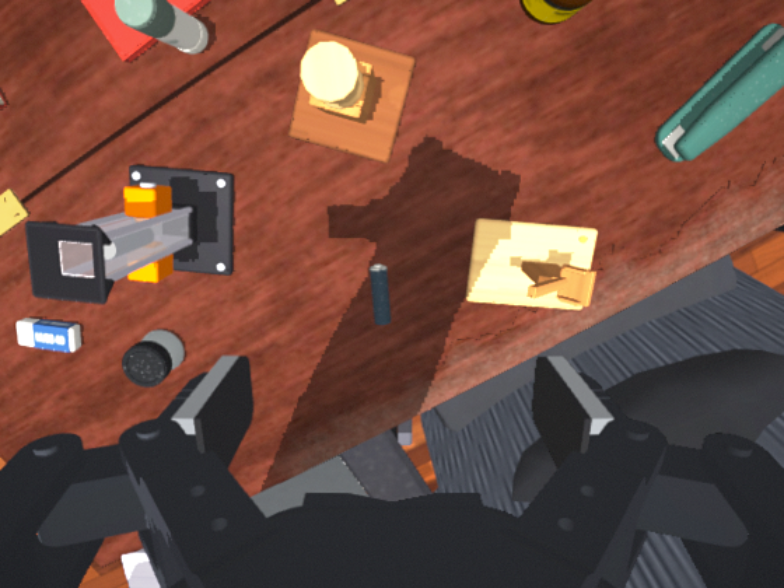

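The wrist view shows the cell at (380,295), the tube lip at (68,262) with its foot around (185,220), the rod's top at (330,72), and the rest's foot centre at about (532,265) with its notch at about (555,285).

```bash
cat >> h.py <<'E'
def box(W,u0,u1,v0,v1,lo,hi,name,s=1.4):
    S=W[int(v0/s):int(v1/s),int(u0/s):int(u1/s)].reshape(-1,3)
    S=S[(S[:,2]>lo)&(S[:,2]<hi)]
    r=cv2.minAreaRect(S[:,:2].astype(np.float32))
    print(name,len(S),S.mean(0).round(1),S.min(0).round(),S.max(0).round(),[np.round(x,1) for x in r],cv2.boxPoints(r).round(0).tolist())
    return S
E
python3 - <<'E'
from h import *
W=np.load("w1.npz")["W"]
box(W,360,400,258,332,9,25,"cell")
box(W,20,120,210,310,146,160,"lip")
box(W,110,245,155,285,5,12,"tubefoot")
box(W,290,370,35,115,128,145,"rodtop")
box(W,285,420,25,165,7,15,"standfoot")
box(W,300,385,40,120,82,90,"posttop")
box(W,460,605,210,315,5,12,"restfoot")
S=box(W,500,605,240,315,25,130,"restup")
for a in range(-300,-180,6):
    s=S[(S[:,1]>=a)&(S[:,1]<a+6)]
    if len(s): print(a,len(s),s.min(0).round(),s.max(0).round())
box(W,380,520,340,420,-10,10,"desk")
E
```

```text
cell 478 [ 442.1 -119.3   12.8] [ 416. -128.    9.] [ 467. -111.   16.] [array([ 441.3, -119.2]), array([51.2, 13.6]), np.float64(4.4)] [[415.0, -114.0], [416.0, -128.0], [467.0, -124.0], [466.0, -110.0]]
lip 1659 [502.2  44.4 149.3] [479.  19. 146.] [524.  65. 153.] [array([502.2,  42.3]), array([43. , 42.4]), np.float64(84.4)] [[479.0, 23.0], [521.0, 19.0], [525.0, 62.0], [483.0, 66.0]]
tubefoot 2986 [507.7  26.7   8. ] [457.  -3.   5.] [547.  81.  12.] [array([502.4,  41.8]), array([84.1, 84.2]), np.float64(85.0)] [[457.0, 4.0], [541.0, -4.0], [548.0, 80.0], [464.0, 87.0]]
rodtop 1405 [595.5 -97.5 135. ] [ 582. -112.  131.] [609. -83. 137.] [array([595.6, -97.5]), array([28., 28.]), np.float64(71.4)] [[578.0, -106.0], [604.0, -115.0], [613.0, -89.0], [587.0, -80.0]]
standfoot 3723 [ 590.1 -102.5   10. ] [ 549. -145.    7.] [643. -49.  14.] [array([595.5, -97.4]), array([80.8, 80.2]), np.float64(74.5)] [[546.0, -126.0], [623.0, -147.0], [645.0, -69.0], [568.0, -48.0]]
posttop 427 [ 589.5 -103.    85.3] [ 576. -116.   82.] [609. -78.  90.] [array([595.8, -97.4]), array([32.2, 32.1])
[... 512 characters left out ...]
6 20 [ 455. -272.   64.] [ 477. -270.   66.]
-270 164 [ 451. -270.   59.] [ 477. -264.   69.]
-264 217 [ 451. -264.   28.] [ 478. -258.   69.]
-258 225 [ 452. -258.   26.] [ 478. -252.   68.]
-252 95 [ 452. -252.   26.] [ 477. -246.   65.]
-246 87 [ 462. -246.   25.] [ 470. -240.   71.]
-240 131 [ 462. -240.   25.] [ 471. -234.   77.]
-234 71 [ 463. -234.   25.] [ 471. -228.   82.]
-228 50 [ 463. -228.   77.] [ 471. -222.   88.]
-222 37 [ 464. -222.   83.] [ 471. -219.   89.]
desk 4216 [ 3.669e+02 -1.683e+02 -3.000e-01] [ 318. -241.   -3.] [ 399. -117.    3.] [array([ 358.3, -179.1]), array([ 80.2, 124.4]), np.float64(0.5)] [[318.0, -117.0], [319.0, -242.0], [399.0, -241.0], [398.0, -116.0]]
```

The wrist measurement agrees with the top camera, so I go for the cell.

>>> step_arm --series '[0,0,-0.55,0,0,0,0.45,0,0,0,-0.59,-0.17,0,0.45,0,0,0,-0.59,-0.17,0,0.45,0,0,0,0,0,1,0.45,0,0,0,0,0,1,0.45]' --squeeze 40

```text
t: 2.15
ee_pos: [442.2, -120.2, 164.4]
tool_rot: [3.137, 0.121, 0.008]
wrist_force: [0.7, -0.5, 0.3]
grip_width: 38.4
gripper_force: 0.0
```

>>> step_arm --series '[0,0,0,0,0,1,0.45,0,0,0,0,0,1,0.45,0,0,0,0,0,0.75,0.45,0,0,0,0,0,0,0.45,0,0,0,0,0,0,0.45]'

```text
t: 2.65
ee_pos: [440.8, -119.4, 53.4]
tool_rot: [-3.139, -0.12, 0.002]
wrist_force: [0.4, 0.1, 0.4]
grip_width: 38.4
gripper_force: 0.0
```

Run:
```python
from h import *
o=get_obs();print(o["t"],o["q"].round(3),o["ee_pos"].round(1),o["tool_rot"].round(3),o["grip_width"])
im,d,W=cloud("wrist");save("w2",im);np.savez("w2.npz",im=im,W=W)
```

```text
2.65 [-0.411 -0.092 -0.394  1.27   0.     2.654] [ 440.8 -119.4   53.4] [-3.139e+00 -1.200e-01  2.000e-03] 38.43490948683517
```

View pics/w2.png

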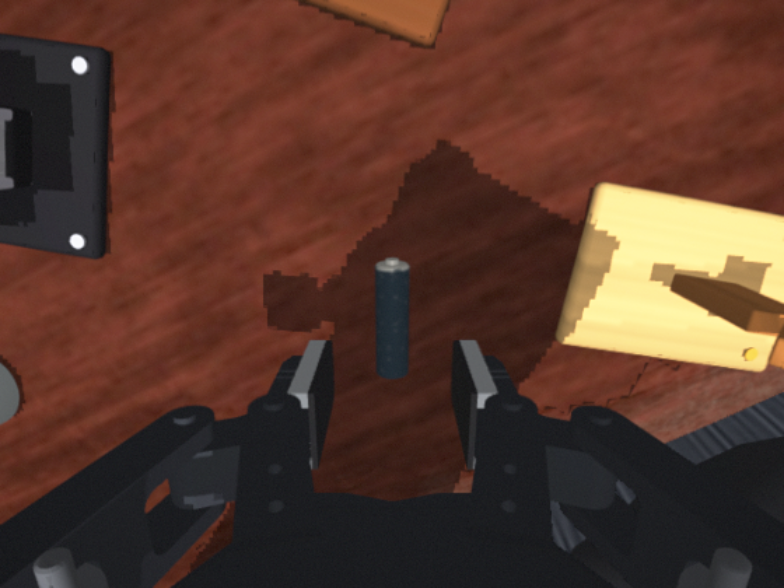

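The cell stands at (392,318), centred between the fingers and aligned with them. Descend 50 mm and grip.

>>> step_arm --series '[0,0,0,0,0,0.9,0.45,0,0,0,0,0,0.35,0.45,0,0,0,0,0,0,0.45,0,0,0,0,0,0,0,0,0,0,0,0,0,0]' --squeeze 40

```text
t: 3.2
ee_pos: [443.6, -120.4, 6.2]
tool_rot: [3.137, 0.119, 0.007]
wrist_force: [1.3, -0.2, 1.4]
grip_width: 12.5
gripper_force: 40.4
```

>>> step_arm --series '[0,0,0,0,0,0,0,0,0,0,0,0,0,0,0,0,0,0,0,0,0]'

```text
t: 3.5
ee_pos: [443.6, -120.4, 6.1]
tool_rot: [3.137, 0.119, 0.008]
wrist_force: [0.6, -0.2, 6.1]
grip_width: 12.4
gripper_force: 41.2
```

>>> step_arm --series '[0,0,0,0,0,-0.5,0,0,0,0,0,0,-1,0,0,0,0,0,0,-1,0,0,0,0,0,0,-1,0,0,0,0,0,0,-0.5,0]'

```text
t: 4.0
ee_pos: [443.1, -120.2, 168.3]
tool_rot: [3.136, 0.119, 0.01]
wrist_force: [0.1, -0.2, -0.6]
grip_width: 12.7
gripper_force: 40.4
```

Run:
```python
from h import *
o=get_obs();print(o["t"],o["q"].round(3),o["ee_pos"].round(1),o["tool_rot"].round(3),o["grip_width"],o["wrist_force"])
im,d,W=cloud("wrist");np.savez("w3.npz",im=im,W=W)
T=R.from_rotvec(o["tool_rot"]).as_matrix()
L=(W-o["ee_pos"])@T
m=(abs(L[...,0])<40)&(abs(L[...,1])<8)&(abs(L[...,2])<30)
P=L[m];print(len(P),P.min(0).round(1),P.max(0).round(1))
for a in range(-30,40,6):
    s=P[(P[:,0]>=a)&(P[:,0]<a+6)]
    if len(s):print(a,len(s),s.mean(0).round(1))
v,u=np.nonzero(m);print(u.min(),u.max(),v.min(),v.max())
save("w3",im[180:420,140:420],2.5)
```

```text
4.0 [-0.411 -0.137 -0.205  1.496 -0.     2.655] [ 443.1 -120.2  168.3] [3.136 0.119 0.01 ] 12.667178020769121 [ 0.07742627 -0.16943583 -0.55268177]
3590 [-27.1  -8.  -29.9] [24.   8.   4.2]
-30 131 [-25.3  -0.3  -6.6]
-24 325 [-20.9  -0.4  -6.7]
-18 322 [-15.   -0.5  -6.8]
-12 366 [-8.9 -0.5 -8.9]
-6 428 [-3.  -0.4 -9.5]
0 414 [ 3.  -0.5 -9.2]
6 456 [ 9.  -0.2 -9. ]
12 650 [ 14.1   0.3 -10.8]
18 498 [20.9 -0.2 -4.6]
260 302 214 323
```

View pics/w3.png

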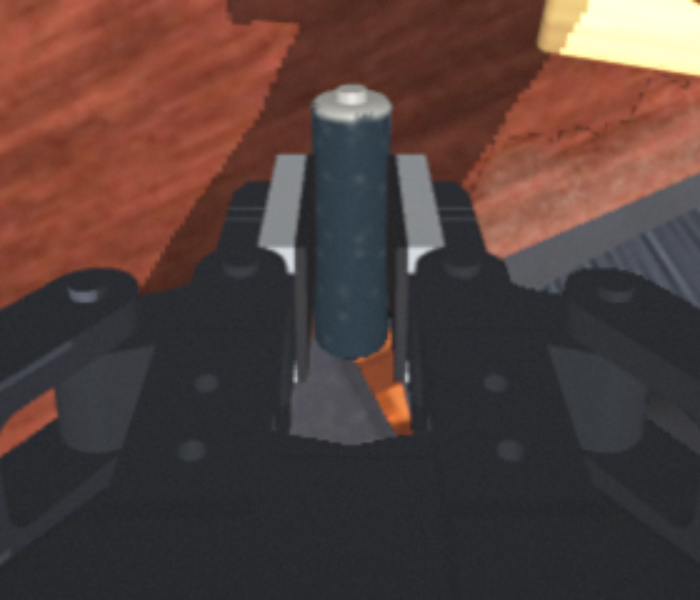

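The cell sits squarely in the grip, with its centre about at the TCP. Now the turn of -81°, the move, and the tilt by 45°.

>>> step_arm --series '[0,0,-1,0,0,0,0,0,0,-1,0,0,0,0,0,0,-1,0,0,0,0,0,0,-1,0,0,0,0,0,0,-1,0,0,0,0]'

```text
t: 4.55
ee_pos: [441.1, -119.3, 163.1]
tool_rot: [-2.906, -1.194, 0.0]
wrist_force: [0.6, 0.3, -1.2]
grip_width: 12.7
gripper_force: 40.4
```

>>> step_arm --series '[0,0,-1,0,0,0,0,0,0,-1,0,0,0,0,0,0,-1,0,0,0,0,0,0,-1,0,0,0,0,0,0,-1,0,0,0,0]'

```text
t: 5.05
ee_pos: [441.0, -119.3, 163.0]
tool_rot: [-2.322, -2.116, 0.0]
wrist_force: [-0.3, -0.7, 0.2]
grip_width: 12.7
gripper_force: 40.4
```

>>> step_arm --series '[0,0,0,-0.81,0.17,-0.1,0,0,0,0,-0.81,0.17,-0.1,0,0,0,0,-0.81,0.17,-0.1,0,0,0,0,-0.81,0.17,-0.1,0,0,0,0,-0.81,0.17,-0.1,0]'

```text
t: 5.55
ee_pos: [459.0, -285.2, 183.1]
tool_rot: [-2.328, -2.109, -0.0]
wrist_force: [0.5, -0.2, 0.4]
grip_width: 12.5
gripper_force: 40.4
```

>>> step_arm --series '[0,1,0,0,0,0,0,0,1,0,0,0,0,0,0,1,0,0,0,0,0,0,1,0,0,0,0,0,0,1,0,0,0,0,0]'

```text
t: 6.05
ee_pos: [459.4, -285.0, 184.0]
tool_rot: [-1.915, -1.735, -0.703]
wrist_force: [-0.0, 0.1, -0.4]
grip_width: 12.6
gripper_force: 40.4
```

>>> step_arm --series '[0,0.62,0,0,0,0,0,0,0,0,0,0,0,0]'

```text
t: 6.25
ee_pos: [457.7, -285.4, 177.9]
tool_rot: [-1.857, -1.673, -0.769]
wrist_force: [-0.5, -0.6, -1.0]
grip_width: 12.6
gripper_force: 40.4
```

```bash
cat >> h.py <<'E'
def rot(xaz,tilt): # tool x at azimuth xaz when pointing down, then tilt (deg) about tool y
    a=np.radians(xaz); x=np.array([np.cos(a),np.sin(a),0]); z=np.array([0,0,-1.]); y=np.cross(z,x)
    return R.from_matrix(np.stack([x,y,z],1))*R.from_euler("y",tilt,degrees=True)
def delta(pos,Rt):
    o=get_obs(); Rc=R.from_rotvec(o["tool_rot"]); 
    dr=(Rc.inv()*Rt).as_rotvec(degrees=True)/8; dp=Rc.inv().apply(np.array(pos)-o["ee_pos"])/40
    print(o["t"],o["q"].round(2),o["ee_pos"].round(1),"w",o["grip_width"].round(1),"F",o["wrist_force"].round(1),"turn/8deg",dr.round(3),"shift/40",dp.round(3))
E
python3 -c "
from h import *
delta((463.1,-283.8,123.8),rot(85.4,45))"
```

```text
Traceback (most recent call last):
  File "h.py", line 29, in delta
    print(o["t"],o["q"].round(2),o["ee_pos"].round(1),"w",o["grip_width"].round(1),"F",o["wrist_force"].round(1),"turn/8deg",dr.round(3),"shift/40",dp.round(3))
                                                          ^^^^^^^^^^^^^^^^^^^^^
AttributeError: 'float' object has no attribute 'round'
```

```bash
sed -i 's/o\["grip_width"\].round(1)/round(o["grip_width"],1)/' h.py
python3 -c "
from h import *
delta((463.1,-283.8,123.8),rot(85.4,45))"
```

```text
6.25 [-0.96  0.65  0.51  2.09  0.48  0.55] [ 457.7 -285.4  177.9] w 12.6 F [-0.5 -0.6 -1. ] turn/8deg [ 0.075 -0.039 -0.139] shift/40 [-0.924  0.139  0.989]
```

>>> step_arm --series '[0.08,-0.04,-0.14,0,0,0,0,0,0,0,-0.46,0.07,0.5,0,0,0,0,-0.46,0.07,0.5,0,0,0,0,0,0,0,0]'

```text
t: 6.65
ee_pos: [465.0, -280.5, 127.8]
tool_rot: [-1.837, -1.71, -0.758]
wrist_force: [0.3, 0.0, -1.5]
grip_width: 12.3
gripper_force: 40.4
```

```bash
python3 -c "
from h import *
delta((463.1,-283.8,123.8),rot(85.4,45))"
```

```text
6.65 [-0.94  0.67  0.45  2.    0.47  0.54] [ 465.  -280.5  127.8] w 12.3 F [ 0.3  0.  -1.5] turn/8deg [-0.01   0.049  0.058] shift/40 [-0.131 -0.043  0.011]
```

>>> step_arm --series '[0,0.05,0.06,-0.13,-0.04,0,0,0,0,0,0,0,0.6,0,0,0,0,0,0,0.5,0,0,0,0,0,0,0,0,0,0,0,0,0,0,0]'

```text
t: 7.15
ee_pos: [466.2, -255.4, 96.2]
tool_rot: [-1.843, -1.698, -0.763]
wrist_force: [0.6, 0.0, -0.1]
grip_width: 12.8
gripper_force: 40.4
```

Run:
```python
from h import *
delta((466.5,-241.5,81.4),rot(85.4,45))
o=get_obs();im,d,W=cloud("wrist");save("w4",im)
T=R.from_rotvec(o["tool_rot"]).as_matrix()
# rest points in seat frame: along -toolx(ideal)
Rt=rot(85.4,45).as_matrix(); L=(W-np.array([466,-243,78]))@Rt
for nm,b in dict(cell=[-40,40,-7,7,-35,8],).items():
    P=((W-o["ee_pos"])@T); m=(abs(P[...,0])<32)&(abs(P[...,1])<7)&(P[...,2]>-9)&(P[...,2]<5)
    print(nm,m.sum(),P[m].min(0).round(1),P[m].max(0).round(1), "seatframe",L[m].mean(0).round(1),L[m].min(0).round(1),L[m].max(0).round(1))
```

```text
7.15 [-0.92  0.64  0.34  1.91  0.49  0.57] [ 466.2 -255.4   96.2] w 12.8 F [ 0.6  0.  -0.1] turn/8deg [ 0.019  0.009 -0.003] shift/40 [-0.015 -0.021  0.508]
cell 2915 [-28.6  -7.   -8.8] [23.   7.   4.8] seatframe [  3.9   2.  -27.7] [-24.5  -5.8 -30.5] [ 27.2   8.2 -16.8]
```

View pics/w4.png

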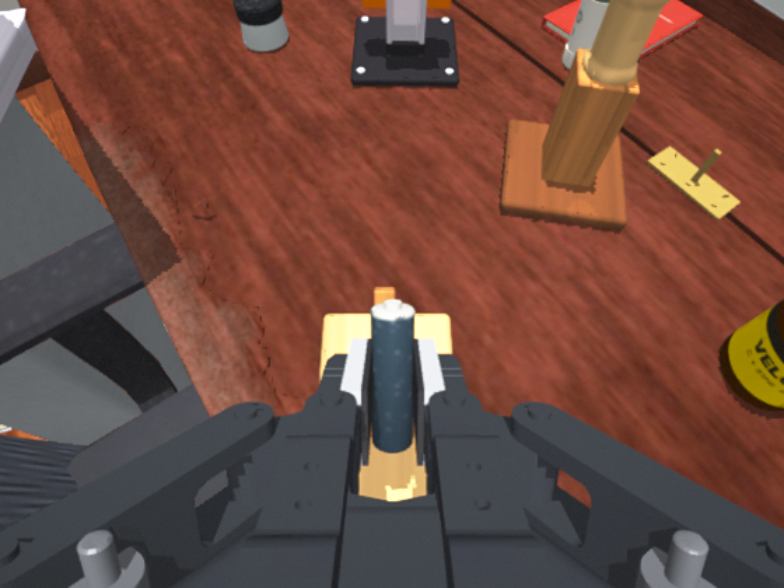

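The cell at (393,380) lies over the notch. The tip of the face at (384,295) looks slightly to the left, so I measure it.

Run:
```python
from h import *
o=get_obs();im,d,W=cloud("wrist");T=R.from_rotvec(o["tool_rot"]).as_matrix();P=(W-o["ee_pos"])@T
def rep(n,u0,u1,v0,v1,zlo,zhi):
    S=P[int(v0/1.4):int(v1/1.4),int(u0/1.4):int(u1/1.4)].reshape(-1,3);S=S[(S[:,2]>zlo)&(S[:,2]<zhi)]
    print(n,len(S),S.mean(0).round(1),S.min(0).round(1),S.max(0).round(1))
rep("facetip",365,405,286,300,10,60)
rep("stop",355,430,455,500,-10,50)
rep("celltop",360,425,310,345,-10,5)
rep("cellbot",375,410,410,448,-10,5)
rep("foot",310,460,314,325,40,140)
```

```text
facetip 145 [16.1 -1.9 30.6] [13.6 -5.6 28.1] [18.   1.8 35.3]
stop 1112 [-80.3   1.3  44.4] [-86.6 -14.2  38.1] [-73.3  16.9  50. ]
celltop 853 [16.   1.4 -5.7] [ 9.5 -8.8 -9.2] [21.  10.9  0.4]
cellbot 693 [-18.8   0.9  -6.6] [-27.5  -4.8  -9. ] [-10.8   6.5  -2.6]
foot 598 [-22.2  -5.5 105.5] [-27.5 -45.9  99.6] [-18.7  39.  115.3]
```

>>> step_arm --series '[0,0,0,-0.02,-0.04,0,0,0,0,0,0,0,0.25,0,0,0,0,0,0,0.18,0,0,0,0,0,0,0.08,0,0,0,0,0,0,0,0]'

```text
t: 7.75
ee_pos: [466.1, -242.5, 82.6]
tool_rot: [-1.845, -1.697, -0.765]
wrist_force: [-2.0, -3.8, 10.7]
grip_width: 12.6
gripper_force: 48.1
```

```bash
python3 -c "
from h import *
delta((466.5,-241.5,81.4),rot(85.4,45))"
```

```text
7.75 [-0.91  0.62  0.28  1.87  0.5   0.58] [ 466.1 -242.5   82.6] w 12.6 F [-2.  -3.8 10.7] turn/8deg [ 0.039  0.013 -0.009] shift/40 [-0.002  0.008  0.039]
```

>>> step_arm --series '[0,0,0,0,0,-0.02,0,0,0,0,0,0,0,0.4,0,0,0,0,0,0,0.4,0,0,0,0,0,0,0.4,0,0,0,0,0,0,0.4]'

```text
t: 8.25
ee_pos: [465.2, -241.3, 79.3]
tool_rot: [-1.841, -1.694, -0.763]
wrist_force: [0.2, 1.2, -0.8]
grip_width: 34.1
gripper_force: 0.0
```

Run:
```python
from h import *
delta((466.5,-241.5,81.4),rot(85.4,45))
o=get_obs();im,d,W=cloud("wrist");save("w5",im[150:420,100:460],2);T=R.from_rotvec(o["tool_rot"]).as_matrix();P=(W-o["ee_pos"])@T
m=(abs(P[...,0])<34)&(abs(P[...,1])<7)&(P[...,2]>-12)&(P[...,2]<2)
print(m.sum(),P[m].min(0).round(1),P[m].max(0).round(1),P[m].mean(0).round(1))
for a in range(-30,34,8):
    s=P[m];s=s[(s[:,0]>=a)&(s[:,0]<a+8)]
    if len(s):print(a,s.mean(0).round(1))
```

```text
8.25 [-0.91  0.62  0.28  1.87  0.5   0.58] [ 465.2 -241.3   79.3] w 34.1 F [ 0.2  1.2 -0.8] turn/8deg [ 0.009 -0.01  -0.017] shift/40 [ 0.036  0.034 -0.039]
1011 [-32.6  -7.  -12. ] [7.2 7.  1.9] [-2.8  0.2 -7.8]
-30 [-27.3  -6.   -6.7]
-14 [ -8.2  -2.9 -10.5]
-6 [-1.5  1.  -9.3]
2 [ 4.5  1.6 -5.7]
```

View pics/w5.png

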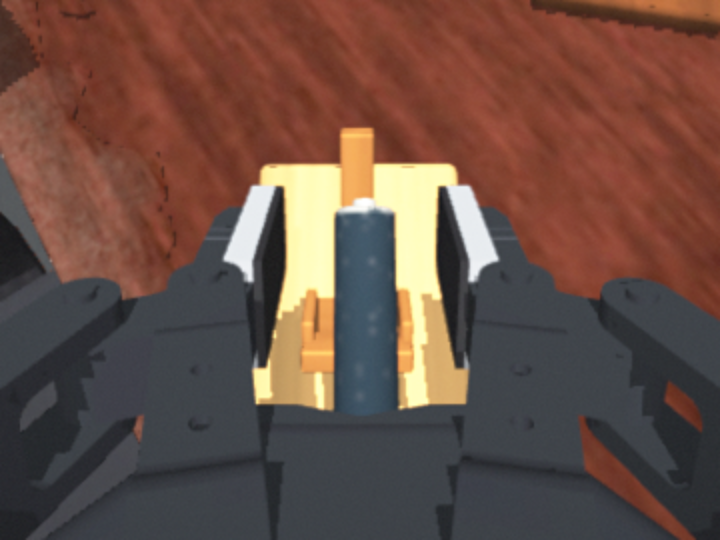

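The cell shows at (365,210)-(365,410) and the cheeks at (358,330). It may not be bedded in the notch, so I measure its ends in the seat frame.

Run:
```python
from h import *
o=get_obs();im,d,W=cloud("wrist")
Rt=rot(85.4,45).as_matrix();L=(W-np.array([466,-243,78]))@Rt; L[...,0]*=-1; L[...,2]*=-1
for v in range(205,420,10):
    r,c=150+v//2,100+365//2
    print(v,im[r,c],L[r,c].round(1),W[r,c].round(0))
print("cheeks")
for (u,v) in((310,300),(310,345),(404,300),(404,345),(358,140),(358,190)): print(im[150+v//2,100+u//2],L[150+v//2,100+u//2].round(1))
```

```text
205 [255 255 254] [-8.1  1.3  2.3] [ 468. -239.   85.]
215 [115 128 138] [-7.4  1.2  6. ] [ 467. -242.   87.]
225 [ 78  98 113] [-6.   1.2  8. ] [ 467. -245.   88.]
235 [ 67  88 106] [-3.6  1.2  8.1] [ 467. -246.   86.]
245 [ 66  89 106] [-2.2  1.2 10. ] [ 467. -249.   87.]
255 [ 67  90 106] [-0.3  1.2 10.9] [ 467. -251.   86.]
265 [ 69  89 105] [ 1.5  1.2 11.9] [ 466. -253.   85.]
275 [ 69  91 106] [ 3.1  1.2 13.3] [ 466. -255.   85.]
285 [ 66  86 103] [ 5.   1.2 14.2] [ 466. -257.   84.]
295 [ 66  88 103] [ 6.4  1.2 15.9] [ 466. -259.   85.]
305 [ 67  89 104] [ 8.4  1.2 16.6] [ 466. -261.   84.]
315 [ 66  89 103] [10.3  1.1 17.4] [ 466. -263.   83.]
325 [ 66  88 104] [11.5  1.1 19.1] [ 465. -265.   83.]
335 [ 66  86 102] [13.2  1.1 20.3] [ 465. -267.   83.]
345 [ 66  87 102] [14.8  1.1 21.5] [ 465. -269.   83.]
355 [ 65  87 101] [17.   1.1 21.7] [ 465. -270.   81.]
365 [ 68  88 103] [18.3  1.1 23.2] [ 465. -272.   81.]
375 [ 69  88 103] [19.7  1.1 24.7] [ 465. -274.   82.]
385 [62 83 99] [22.   1.1 24.8] [ 464. -276.   80.]
395 [ 68  87 102] [23.7  1.1 25.8] [ 464. -278.   79.]
405 [ 64  84 100] [24.4  1.1 28. ] [ 464. -280.   81.]
415 [64 80 95] [26.1  1.1 28.9] [ 464. -282.   80.]
cheeks
[244 170  90] [ 19.6 -11.8  -3. ]
[240 166  89] [ 24.  -11.2   8.4]
[243 170  90] [20.5 11.1 -4.2]
[239 163  88] [24.8 10.4  7.5]
[242 167  89] [-19.8  -0.1  -7.6]
[243 168  91] [-7.7 -0.1 -6.5]
```

The cell did not bed: it lies across the stop, about 10° from level, with its centre near (465,-265,76). The lower end must have struck the stop. I back off, tilt to 10° and take it again.

>>> step_arm --series '[0,0,0,0,0,-0.5,0.4,0,0,0,0,0,-1,0.4,0,-1,0,0,0,0,0.4,0,-1,0,0,0,0,0.4,0,-1,0,0,0,0,0.4]'

```text
t: 8.85
ee_pos: [462.4, -285.6, 122.1]
tool_rot: [-2.115, -1.943, -0.388]
wrist_force: [-0.2, 0.4, 0.7]
grip_width: 34.2
gripper_force: 0.0
```

>>> step_arm --series '[0,-1,0,0,0,0,0.4,0,-0.4,0,0,0,0,0.4,0,0,0,0,0,0,0.4,0,0,0,0,0,0,0.4]'

```text
t: 9.25
ee_pos: [461.7, -283.5, 122.2]
tool_rot: [-2.22, -2.045, -0.192]
wrist_force: [-0.0, -0.3, 0.5]
grip_width: 34.4
gripper_force: 0.0
```

```bash
cat >> h.py <<'E'
def cell(ctr,rad=60,zmin=0):
    "teal points near ctr -> axis and extent (surface seen)"
    o=get_obs();im,d,W=cloud("wrist");i=im.astype(int)
    T=R.from_rotvec(o["tool_rot"])
    m=(i[...,2]>i[...,0]+20)&(i[...,1]>i[...,0]+8)&(i[...,0]<110)&(np.linalg.norm(W-np.array(ctr),axis=-1)<rad)&(W[...,2]>zmin)
    m=cv2.erode(m.astype(np.uint8),np.ones((3,3)))>0
    P=W[m];c=np.median(P,0);U,S,V=np.linalg.svd(P-P.mean(0),full_matrices=False);a=V[0]
    t=(P-P.mean(0))@a; mid=P.mean(0)+a*(np.percentile(t,1)+np.percentile(t,99))/2
    print("cell n",len(P),"surf mid",mid.round(1),"axis",a.round(3),"len",np.ptp(t).round(1),"mid in tool",T.inv().apply(mid-o["ee_pos"]).round(1),"axis in tool",T.inv().apply(a).round(3))
    return im,W
E
python3 -c "
from h import *
delta((465,-265,76),rot(85.4,10))
im,W=cell((465,-265,80));save('w6',im)"
```

```text
9.25 [-0.75  0.2   0.03  1.52  0.13  0.89] [ 461.7 -283.5  122.2] w 34.4 F [-0.  -0.3  0.5] turn/8deg [ 0.001  0.013 -0.014] shift/40 [0.263 0.044 1.219]
cell n 1293 surf mid [ 465.6 -264.    82.2] axis [-0.083 -0.973 -0.213] len 45.3 mid in tool [12.6  2.3 42.8] axis in tool [-0.999 -0.002  0.042]
```

View pics/w6.png

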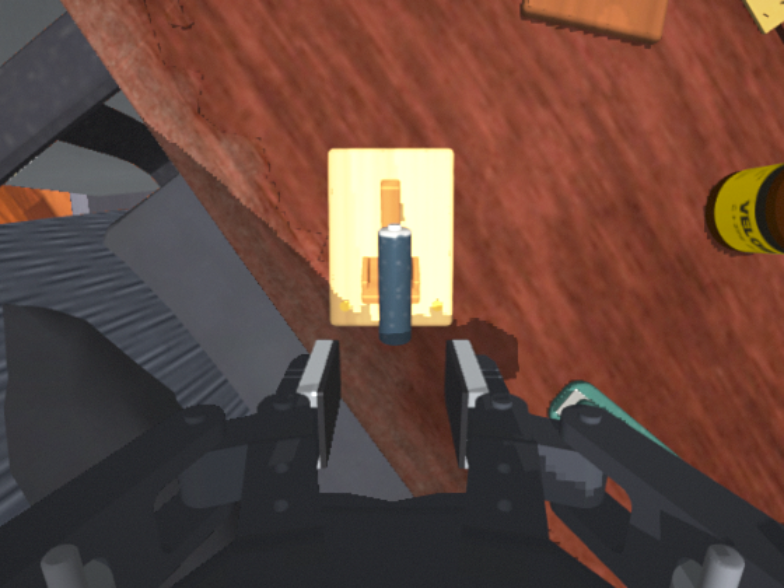

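The cell lies at (395,285), with its raised end on the left. I line up, descend and grip at 70 N.

>>> step_arm --series '[0,0.3,0,0,0,0,0.4,0,0,0,0.3,0.06,0,0.4,0,0,0,0,0,0.7,0.4,0,0,0,0,0,0.5,0.4,0,0,0,0,0,0,0.4]' --squeeze 70

```text
t: 9.8
ee_pos: [463.9, -260.2, 74.1]
tool_rot: [-2.194, -2.017, -0.234]
wrist_force: [-0.8, -0.6, -0.5]
grip_width: 34.0
gripper_force: 0.0
```

>>> step_arm --series '[0,0,0,0,0,0,0,0,0,0,0,0,0,0,0,0,0,0,0,0,0,0,0,0,0,0,0,0]'

```text
t: 10.2
ee_pos: [466.6, -263.0, 79.0]
tool_rot: [-2.2, -2.025, -0.236]
wrist_force: [0.3, 0.0, -0.7]
grip_width: 11.0
gripper_force: 68.5
```

>>> step_arm --series '[0,0,0,0,0,-0.2,0,0,0,0,0,0,-0.5,0,0,0,0,0,0,-0.8,0,0,0,0,0,0,0,0,0,0,0,0,0,0,0]'

```text
t: 10.7
ee_pos: [465.8, -276.0, 138.1]
tool_rot: [-2.201, -2.026, -0.236]
wrist_force: [-0.9, -0.1, -0.8]
grip_width: 11.0
gripper_force: 68.5
```

```bash
python3 -c "
from h import *
delta((463,-284,124),rot(85.4,45))
im,W=cell(get_obs()['ee_pos'],45);save('w7',im)"
```

```text
10.7 [-0.76  0.21  0.08  1.57  0.17  0.89] [ 465.8 -276.   138.1] w 11.0 F [-0.9 -0.1 -0.8] turn/8deg [ 0.027  4.111 -0.01 ] shift/40 [-0.275 -0.053  0.302]
cell n 1342 surf mid [ 466.6 -277.7  141.9] axis [0.098 0.979 0.179] len 45.0 mid in tool [-0.8  1.  -4. ] axis in tool [0.999 0.017 0.031]
```

Gripped well: the cell's centre is about 3 mm beyond the TCP. I tilt back to 45°.

>>> step_arm --series '[0,1,0,0,0,0,0,0,1,0,0,0,0,0,0,1,0,0,0,0,0,0,1,0,0,0,0,0,0,0.3,0,0,0,0,0]'

```text
t: 11.25
ee_pos: [463.2, -275.4, 130.7]
tool_rot: [-1.818, -1.664, -0.788]
wrist_force: [-0.0, -0.2, -0.6]
grip_width: 11.2
gripper_force: 68.6
```

>>> step_arm --series '[0,0,0,0,0,0,0,0,0,0,0,0,0,0]'

```text
t: 11.45
ee_pos: [464.8, -274.5, 135.6]
tool_rot: [-1.822, -1.676, -0.785]
wrist_force: [0.2, 0.6, 0.5]
grip_width: 11.1
gripper_force: 68.6
```

```bash
python3 -c "
from h import *
delta((463.3,-270.1,113),rot(85.4,46.8))"
```

```text
11.45 [-0.95  0.68  0.46  2.03  0.49  0.53] [ 464.8 -274.5  135.6] w 11.1 F [0.2 0.6 0.5] turn/8deg [ 0.007  0.013 -0.022] shift/40 [-0.338 -0.045  0.465]
```

>>> step_arm --series '[0,0,0,-0.34,-0.04,0.46,0,0,0,0,0,0,0,0,0,0,0,0,0,0,0]'

```text
t: 11.75
ee_pos: [463.9, -269.9, 115.4]
tool_rot: [-1.822, -1.679, -0.785]
wrist_force: [0.0, -0.7, 0.2]
grip_width: 11.5
gripper_force: 68.6
```

Run:
```python
from h import *
delta((465.6,-241.9,84.7),rot(85.4,46.8))
o=get_obs();im,W=cell(o['ee_pos'],45)
T=R.from_rotvec(o["tool_rot"]).as_matrix();P=(W-o["ee_pos"])@T
i=im.astype(int);m=(i[...,0]>i[...,2]+90)&(P[...,2]>25)&(P[...,2]<75)&(abs(P[...,1])<18)&(P[...,0]>-50)&(P[...,0]<60)
print(m.sum())
for a in range(-50,60,5):
    s=P[m];s=s[(s[:,0]>=a)&(s[:,0]<a+5)]
    if len(s)>8:print(a,len(s),s.mean(0).round(1),s[:,1].min().round(1),s[:,1].max().round(1),s[:,2].min().round(1))
```

```text
11.75 [-0.94  0.68  0.42  1.99  0.49  0.53] [ 463.9 -269.9  115.4] w 11.5 F [ 0.  -0.7  0.2] turn/8deg [ 0.011  0.026 -0.004] shift/40 [-0.076 -0.015  1.036]
cell n 1813 surf mid [ 465.  -273.3  117.1] axis [0.049 0.698 0.714] len 45.4 mid in tool [-1.1  1.4 -3.6] axis in tool [ 1.    -0.008  0.018]
51
10 51 [11.8 -1.1 54.4] -4.1 3.1 52.7
```

>>> step_arm --series '[0,0,0,-0.06,-0.05,0.3,0,0,0,0,0,0,0.4,0,0,0,0,0,0,0.25,0,0,0,0,0,0,0,0]'

```text
t: 12.2
ee_pos: [463.8, -243.6, 86.4]
tool_rot: [-1.821, -1.678, -0.785]
wrist_force: [-1.0, 0.4, -0.3]
grip_width: 11.5
gripper_force: 68.6
```

>>> step_arm --series '[0,0,0,0,0,0.05,0,0,0,0,0,0,0,0]'

```text
t: 12.4
ee_pos: [464.3, -243.7, 85.4]
tool_rot: [-1.823, -1.679, -0.786]
wrist_force: [-0.3, -0.6, -0.3]
grip_width: 11.0
gripper_force: 68.6
```

```bash
python3 -c "
from h import *
delta((465.6,-241.9,84.7),rot(85.4,46.8))
im,W=cell(get_obs()['ee_pos'],45)"
```

```text
12.4 [-0.92  0.64  0.31  1.9   0.51  0.56] [ 464.3 -243.7   85.4] w 11.0 F [-0.3 -0.6 -0.3] turn/8deg [ 0.018  0.027 -0.009] shift/40 [0.021 0.03  0.046]
cell n 1850 surf mid [ 465.3 -247.    87.1] axis [0.057 0.699 0.713] len 45.9 mid in tool [-1.   1.3 -3.5] axis in tool [ 1.    -0.001  0.02 ]
```

>>> step_arm --series '[0,0,0,0,0,0.04,0,0,0,0,0,0,0,0]'

```text
t: 12.65
ee_pos: [464.1, -242.4, 83.7]
tool_rot: [-1.823, -1.678, -0.786]
wrist_force: [-0.7, -0.6, 0.2]
grip_width: 11.4
gripper_force: 68.6
```

>>> step_arm --series '[0,0,0,0,0,0.03,0,0,0,0,0,0,0,0]'

```text
t: 12.85
ee_pos: [464.2, -241.5, 83.0]
tool_rot: [-1.823, -1.678, -0.786]
wrist_force: [0.9, -0.6, -0.0]
grip_width: 11.2
gripper_force: 68.7
```

>>> step_arm --series '[0,0,0,0,0,0.02,0,0,0,0,0,0,0,0]'

```text
t: 13.05
ee_pos: [464.3, -241.3, 82.8]
tool_rot: [-1.824, -1.678, -0.785]
wrist_force: [-1.2, -3.3, 2.8]
grip_width: 10.9
gripper_force: 69.1
```

>>> step_arm --series '[0,0,0,0,0,0,0.16,0,0,0,0,0,0,0.2,0,0,0,0,0,0,0.3,0,0,0,0,0,0,0.4,0,0,0,0,0,0,0.4]'

```text
t: 13.55
ee_pos: [464.2, -240.4, 82.1]
tool_rot: [-1.822, -1.677, -0.786]
wrist_force: [-0.4, -0.1, -0.5]
grip_width: 34.2
gripper_force: 0.0
```

```bash
python3 -c "
from h import *
delta((465.6,-241.9,84.7),rot(85.4,45))
im,W=cell((466,-243,78),45);save('w8',im)"
```

```text
13.55 [-0.91  0.64  0.3   1.89  0.51  0.56] [ 464.2 -240.4   82.1] w 34.2 F [-0.4 -0.1 -0.5] turn/8deg [ 0.01  -0.209 -0.015] shift/40 [ 0.025  0.039 -0.07 ]
cell n 1986 surf mid [ 464.9 -247.2   81.6] axis [0.062 0.707 0.704] len 45.3 mid in tool [-4.9  1.3 -4.6] axis in tool [0.999 0.003 0.033]
```

The cell lies in the notch: axis at 45°, centre about (465.4,-241.2,77.7), let go. I back off, move above it and tilt to the other side.

>>> step_arm --series '[0,0,0,0,0,-0.5,0.4,0,0,0,0,0,-0.75,0.4,0,0,0,0,0,-0.75,0.4,0,0,0,0.93,0,0.24,0.4,0,0,0,0.93,0,0.24,0.4]'

```text
t: 14.1
ee_pos: [465.0, -234.9, 177.1]
tool_rot: [-1.825, -1.673, -0.787]
wrist_force: [1.3, 0.8, 1.0]
grip_width: 34.2
gripper_force: 0.0
```

>>> step_arm --series '[0,0,0,0.93,0,0.24,0.4,0,-1,0,0,0,0,0.4,0,-1,0,0,0,0,0.4,0,-1,0,0,0,0,0.4,0,-1,0,0,0,0,0.4]'

```text
t: 14.6
ee_pos: [467.9, -201.9, 199.9]
tool_rot: [-2.181, -2.005, -0.275]
wrist_force: [0.3, 0.4, 0.1]
grip_width: 34.9
gripper_force: 0.0
```

>>> step_arm --series '[0,-1,0,0,0,0,0.4,0,-1,0,0,0,0,0.4,0,0,0,0,0,0,0.4,0,0,0,0,0,0,0.4]'

```text
t: 15.0
ee_pos: [467.4, -200.4, 198.8]
tool_rot: [2.298, 2.119, -0.026]
wrist_force: [-0.1, -0.5, -0.2]
grip_width: 33.9
gripper_force: 0.0
```

```bash
python3 -c "
from h import *
delta((468.9,-198.2,120.8),rot(85.4,-45))
im,W=cell((466,-243,78),45)"
```

```text
15.0 [-0.52 -0.01 -0.02  1.55 -0.02  1.13] [ 467.4 -200.4  198.8] w 33.9 F [-0.1 -0.5 -0.2] turn/8deg [-1.000e-03 -5.463e+00 -4.000e-03] shift/40 [0.102 0.032 1.949]
cell n 49 surf mid [ 464.8 -240.9   88.3] axis [-0.12  -0.689 -0.715] len 21.6 mid in tool [-38.    0.6 111.4] axis in tool [-0.68  -0.064  0.73 ]
```

>>> step_arm --series '[0,-1,0,0,0,0,0.4,0,-1,0,0,0,0,0.4,0,-1,0,0,0,0,0.4,0,-1,0,0,0,0,0.4,0,-1,0,0,0,0,0.4]'

```text
t: 15.55
ee_pos: [467.7, -202.7, 199.1]
tool_rot: [1.884, 1.729, -0.715]
wrist_force: [-0.3, 0.5, -0.9]
grip_width: 34.3
gripper_force: 0.0
```

>>> step_arm --series '[0,-0.46,0,0,0,0,0.4,0,0,0,0,0,0,0.4,0,0,0,0,0,0,0.4]'

```text
t: 15.85
ee_pos: [467.3, -202.3, 197.7]
tool_rot: [1.844, 1.696, -0.765]
wrist_force: [-0.6, -0.2, 0.0]
grip_width: 34.5
gripper_force: 0.0
```

```bash
python3 -c "
from h import *
delta((468.9,-198.2,120.8),rot(85.4,-45))
im,W=cell((466,-243,78),45)"
```

```text
return _methods._mean(a, axis=axis, dtype=dtype,
  ret = um.true_divide(
h.py:36: RuntimeWarning: Mean of empty slice.
  P=W[m];c=np.median(P,0);U,S,V=np.linalg.svd(P-P.mean(0),full_matrices=False);a=V[0]
Traceback (most recent call last):
  File "h.py", line 36, in cell
    P=W[m];c=np.median(P,0);U,S,V=np.linalg.svd(P-P.mean(0),full_matrices=False);a=V[0]
                                                                                   ~^^^
IndexError: index 0 is out of bounds for axis 0 with size 0
```

>>> step_arm --series '[-0.03,0,0,0.72,0.02,0.64,0.4,0,0,0,0.72,0.02,0.64,0.4,0,0,0,0,0,0,0.4,0,0,0,0,0,0,0.4]'

```text
t: 16.3
ee_pos: [469.2, -198.4, 122.5]
tool_rot: [1.84, 1.694, -0.762]
wrist_force: [0.6, 0.0, 0.2]
grip_width: 34.6
gripper_force: 0.0
```

Run:
```python
from h import *
delta((468.9,-198.2,120.8),rot(85.4,-45))
o=get_obs();im,d,W=cloud("wrist");save("w9",im)
T=R.from_rotvec(o["tool_rot"]).as_matrix();P=(W-o["ee_pos"])@T
m=(np.linalg.norm(W-np.array([466,-243,78]),axis=-1)<45)&(abs(P[...,1])<12)&(P[...,2]>5)
print(m.sum())
for a in range(5,110,4):
    k=m&(P[...,2]>=a)&(P[...,2]<a+4)
    if k.sum()>5:print(a,k.sum(),P[k].mean(0).round(1),P[k].min(0).round(1)[:2],P[k].max(0).round(1)[:2],im[k].mean(0).round(0))
```

```text
16.3 [-0.09  0.   -0.35  1.21 -0.79  1.56] [ 469.2 -198.4  122.5] w 34.6 F [0.6 0.  0.2] turn/8deg [ 0.003  0.01  -0.02 ] shift/40 [ 0.032 -0.008  0.027]
2000
33 20 [ 1.4 -0.1 36.6] [-1.3 -2. ] [3.6 2.5] [246. 246. 243.]
37 434 [ 1.4  0.  39.3] [-6.2 -6.7] [13.4  6.5] [223. 222. 218.]
41 188 [ 9.7 -0.  42.3] [-6.8 -6.8] [13.9  6.5] [186. 135.  81.]
45 45 [ 9.8  0.5 46.9] [ 2.9 -6.3] [13.8  6.7] [99. 71. 52.]
49 41 [ 9.9  0.  50.9] [ 2.3 -6.5] [13.8  6.8] [116.  80.  54.]
53 40 [10.1  0.7 54.9] [ 2.  -6.6] [14.1  6.9] [113.  79.  53.]
57 36 [ 9.8  0.3 59. ] [ 1.9 -6.8] [13.9  6.9] [115.  80.  54.]
61 34 [10.7  0.  63.2] [ 3.4 -6.3] [13.9  6.4] [118.  81.  53.]
65 29 [ 9.9  0.6 67.1] [ 3.  -6.4] [14.   6.6] [113.  79.  52.]
69 38 [11.5  0.2 71.3] [ 3.  -6.5] [23.5  6.6] [117.  81.  52.]
73 159 [20.7  0.3 75. ] [ 2.6 -6.7] [27.5  6.7] [150.  99.  58.]
77 171 [21.3  0.4 78.9] [ 2.3 -6.8] [31.3  6.8] [151. 101.  59.]
81 256 [13.2 -0.4 83. ] [ -6.2 -12. ] [35.4 11.9] [205. 147.  82.]
85 461 [ 8.5  0.1 87.6] [-10. -12.] [37.2 11.9] [218. 155.  85.]
89 48 [10.   0.6 90.4] [-10.1 -11.5] [14.  11.9] [171. 116.  69.]
```

View pics/w9.png

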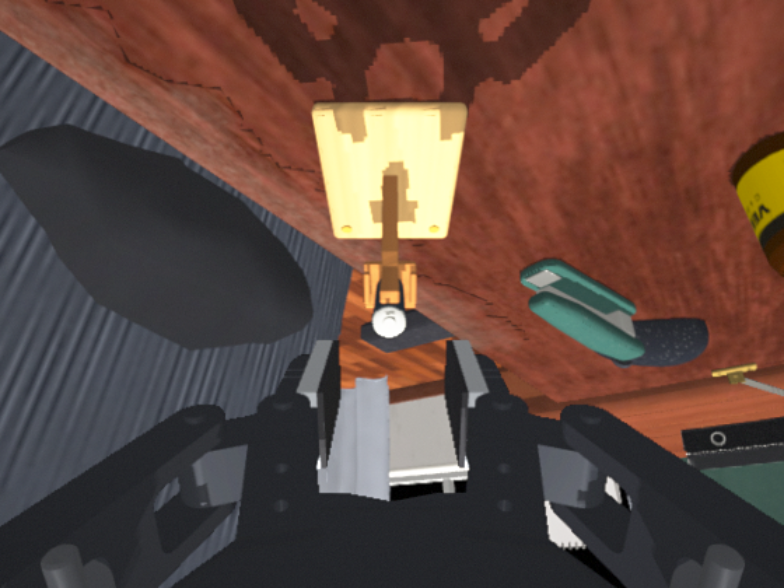

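The end of the cell, at (390,320), is centred between the fingers. I advance 52 mm and grip.

>>> step_arm --series '[0,0,0,0,0,0.6,0.4,0,0,0,0,0,0.5,0.4,0,0,0,0,0,0.2,0.4,0,0,0,0,0,0,0.4,0,0,0,0,0,0,0.4]'

```text
t: 16.85
ee_pos: [467.8, -234.1, 86.8]
tool_rot: [1.839, 1.693, -0.757]
wrist_force: [-0.1, -0.1, -0.0]
grip_width: 34.2
gripper_force: 0.0
```

>>> step_arm --series '[0,0,0,0,0,0,0.1,0,0,0,0,0,0,0,0,0,0,0,0,0,0,0,0,0,0,0,0,0,0,0,0,0,0,0,0]' --squeeze 70

```text
t: 17.35
ee_pos: [467.8, -233.6, 86.3]
tool_rot: [1.837, 1.694, -0.758]
wrist_force: [-1.7, 3.4, 5.8]
grip_width: 11.6
gripper_force: 68.6
```

```bash
python3 -c "
from h import *
delta((468.9,-198.2,120.8),rot(85.4,-45))"
```

```text
17.35 [-0.16  0.01 -0.42  1.05 -0.78  1.45] [ 467.8 -233.6   86.3] w 11.6 F [-1.7  3.4  5.8] turn/8deg [ 0.032  0.011 -0.019] shift/40 [ 0.014 -0.038 -1.234]
```

>>> step_arm --series '[0,0,0,-0.2,0,-0.2,0,0,0,0,-0.5,0,-0.5,0,0,0,0,-0.7,0,-0.7,0,0,0,0,-0.7,0,-0.7,0,0,0,0,-0.7,0,-0.7,0]'

```text
t: 17.85
ee_pos: [465.7, -233.6, 244.7]
tool_rot: [1.839, 1.696, -0.76]
wrist_force: [0.3, -0.3, -0.4]
grip_width: 12.0
gripper_force: 68.2
```

>>> step_arm --series '[0,1,0,0,0,0,0,0,1,0,0,0,0,0,0,1,0,0,0,0,0,0,1,0,0,0,0,0,0,1,0,0,0,0,0]'

```text
t: 18.35
ee_pos: [466.5, -233.6, 245.3]
tool_rot: [2.263, 2.088, -0.088]
wrist_force: [-0.0, -0.8, -1.7]
grip_width: 11.8
gripper_force: 68.2
```

>>> step_arm --series '[0,0.62,0,0,0,0,0,0,0,0,0,0,0,0,0,0,0,0,0,0,0]'

```text
t: 18.65
ee_pos: [465.9, -234.1, 243.0]
tool_rot: [2.308, 2.127, -0.001]
wrist_force: [0.6, -0.2, -0.6]
grip_width: 11.6
gripper_force: 68.2
```

```bash
python3 -c "
from h import *
delta((502.3,42,260),rot(84.8,0))
o=get_obs();im,W=cell(o['ee_pos'],60);save('w10',im)"
```

```text
18.65 [-0.59  0.04  0.11  1.64 -0.    1.06] [ 465.9 -234.1  243. ] w 11.6 F [ 0.6 -0.2 -0.6] turn/8deg [0.013 0.015 0.067] shift/40 [ 6.953  0.348 -0.439]
  return _methods._mean(a, axis=axis, dtype=dtype,
  ret = um.true_divide(
h.py:36: RuntimeWarning: Mean of empty slice.
  P=W[m];c=np.median(P,0);U,S,V=np.linalg.svd(P-P.mean(0),full_matrices=False);a=V[0]
Traceback (most recent call last):
  File "h.py", line 36, in cell
    P=W[m];c=np.median(P,0);U,S,V=np.linalg.svd(P-P.mean(0),full_matrices=False);a=V[0]
                                                                                   ~^^^
IndexError: index 0 is out of bounds for axis 0 with size 0
```

```bash
cat >> h.py <<'E'
def hang():
    o=get_obs();im,d,W=cloud("wrist");T=R.from_rotvec(o["tool_rot"]).as_matrix();P=(W-o["ee_pos"])@T
    for a in range(-18,60,5):
        k=(abs(P[...,0])<25)&(abs(P[...,1])<12)&(P[...,2]>=a)&(P[...,2]<a+5)
        if k.sum()>5:
            s=P[k];print(a,k.sum(),"med",np.median(s,0).round(1),"y",np.percentile(s[:,1],[2,98]).round(1),im[k].mean(0).round())
    return im,W
E
python3 -c "
from h import *
hang()"
```

```text
-18 256 med [ 11.4   0.1 -15.5] y [-10.8  11.6] [126. 127. 128.]
-13 836 med [  2.4   1.3 -10.7] y [-9.5 10.5] [187. 186. 182.]
-8 251 med [ 7.1  0.4 -5.7] y [-10.3  11.2] [72. 78. 84.]
-3 106 med [ 6.4  0.9 -0.5] y [-4.1  6.7] [48. 57. 66.]
2 105 med [6.3 1.3 4.2] y [-4.3  7.3] [45. 54. 63.]
7 96 med [6.3 1.1 9.2] y [-4.5  7.2] [47. 55. 63.]
12 88 med [ 6.4  0.3 14.4] y [-5.1  6.9] [47. 54. 61.]
17 95 med [ 6.3 -0.2 19.7] y [-6.   6.4] [43. 52. 60.]
22 85 med [ 6.  -0.8 24.4] y [-6.6  6.6] [45. 52. 59.]
27 75 med [ 6.2 -0.8 29.5] y [-6.8  6.2] [44. 51. 57.]
32 71 med [ 6.4 -0.9 34.1] y [-7.   5.7] [48. 51. 56.]
```

The cell hangs straight in the grip, with its bottom 37 mm below the TCP and 13 mm held. I carry it over the tube.

>>> step_arm --series '[0,0,0.07,0,0,0,0,0,0,0,0.99,0.05,0,0,0,0,0,0.99,0.05,0,0,0,0,0,0.99,0.05,0,0,0,0,0,0.99,0.05,0,0]'

```text
t: 19.25
ee_pos: [488.3, -74.2, 243.3]
tool_rot: [2.315, 2.118, 0.002]
wrist_force: [1.3, 0.7, -0.3]
grip_width: 11.8
gripper_force: 68.2
```

>>> step_arm --series '[0,0,0,0.99,0.05,0,0,0,0,0,0.99,0.05,0,0,0,0,0,0.99,0.05,0,0,0,0,0,0,0,0,0,0,0,0,0,0,0,0]'

```text
t: 19.75
ee_pos: [504.6, 42.7, 243.0]
tool_rot: [2.312, 2.121, 0.001]
wrist_force: [-0.2, -1.1, -0.4]
grip_width: 11.9
gripper_force: 68.2
```

Run:
```python
from h import *
delta((502.4,42.7,205),rot(84.8,0))
im,W=hang()
m=(W[...,2]>140)&(W[...,2]<156)&(np.hypot(W[...,0]-502,W[...,1]-42)<40)
r=cv2.minAreaRect(W[m][:,:2].astype(np.float32));print(m.sum(),r)
m&=W[...,2]>148.5
S=W[m];print(len(S),S.min(0),S.max(0))
```

```text
19.75 [-0.05 -0.    0.07  1.64 -0.    1.61] [504.6  42.7 243. ] w 11.9 F [-0.2 -1.1 -0.4] turn/8deg [0.022 0.016 0.034] shift/40 [-0.004 -0.059  0.951]
-18 248 med [ 11.4   0.9 -15.3] y [-10.6  11.5] [125. 126. 126.]
-13 830 med [  2.3   0.9 -10.6] y [-9.6 10.3] [182. 180. 176.]
-8 243 med [ 7.   0.4 -5.8] y [-10.3  11.4] [71. 77. 83.]
-3 113 med [ 6.3  0.9 -0.6] y [-4.1  6.6] [46. 55. 64.]
2 105 med [6.3 1.3 4.5] y [-4.3  7.3] [44. 52. 61.]
7 97 med [6.4 0.8 9.4] y [-4.5  7.1] [46. 53. 60.]
12 93 med [ 6.3  0.8 14.7] y [-5.1  6.9] [46. 52. 58.]
17 90 med [ 6.2 -0.5 19.7] y [-6.   6.6] [42. 50. 57.]
22 83 med [ 6.1 -0.3 24.7] y [-6.6  6.6] [43. 50. 56.]
27 76 med [ 6.3 -0.8 29.4] y [-6.8  6.2] [41. 49. 55.]
32 71 med [ 6.3 -0.3 34.3] y [-6.8  5.8] [39. 47. 54.]
2454 ((502.6268615722656, 42.95443344116211), (42.365753173828125, 42.01300811767578), 85.68260192871094)
1090 [480.23785764  20.71394254 148.5006035 ] [524.81242071  65.24383305 152.77178045]
```

>>> step_arm --series '[0,0,0.03,0.02,-0.04,0.5,0,0,0,0,0,0,0.5,0,0,0,0,0,0,0.4,0,0,0,0,0,0,0.3,0,0,0,0,0,0,0,0]'

```text
t: 20.3
ee_pos: [502.3, 41.1, 172.9]
tool_rot: [2.325, 2.112, -0.003]
wrist_force: [-0.8, 0.2, -0.5]
grip_width: 11.6
gripper_force: 68.2
```

>>> step_arm --series '[0,0,0,0,0,0.25,0,0,0,0,0,0,0.1,0,0,0,0,0,0,0,0]'

```text
t: 20.6
ee_pos: [503.7, 41.8, 160.6]
tool_rot: [2.321, 2.112, 0.001]
wrist_force: [-0.3, 0.9, 0.1]
grip_width: 11.6
gripper_force: 68.3
```

```bash
python3 -c "
from h import *
delta((503,43.6,157),rot(84.8,0))"
```

```text
20.6 [-0.05 -0.01 -0.1   1.48 -0.    1.62] [503.7  41.8 160.6] w 11.6 F [-0.3  0.9  0.1] turn/8deg [ 0.019  0.011 -0.025] shift/40 [ 0.043 -0.023  0.091]
```

>>> step_arm --series '[0,0,0,0.04,-0.02,0.09,0,0,0,0,0,0,0,0]'

```text
t: 20.8
ee_pos: [503.2, 43.8, 157.3]
tool_rot: [2.321, 2.113, 0.002]
wrist_force: [-0.7, -0.1, -0.3]
grip_width: 11.7
gripper_force: 68.3
```

>>> step_arm --series '[0,0,0,0,0,0,0.16,0,0,0,0,0,0,0.22,0,0,0,0,0,0,0.35,0,0,0,0,0,0,0.35,0,0,0,0,0,0,0.35]'

```text
t: 21.3
ee_pos: [503.2, 43.6, 157.5]
tool_rot: [2.321, 2.112, 0.002]
wrist_force: [0.1, -0.6, 0.2]
grip_width: 29.9
gripper_force: 0.0
```

>>> step_arm --series '[0,0,0,0,0,-0.3,0.35,0,0,0,0,0,-1,0.35,0,0,0,0,0,-1,0.35,0,0,0,0,0,0,0.35,0,0,0,0,0,0,0.35]'

```text
t: 21.8
ee_pos: [504.1, 43.7, 251.8]
tool_rot: [2.319, 2.11, 0.007]
wrist_force: [0.2, -0.3, -0.6]
grip_width: 30.2
gripper_force: 0.0
```

Run:
```python
from h import *
delta((503,43.6,157),rot(84.8,0))
im,d,W=cloud("wrist");save("w11",im)
m=(np.hypot(W[...,0]-502.5,W[...,1]-42.5)<9)&(W[...,2]>100)&(W[...,2]<200)
S=W[m];print(m.sum())
for a in range(100,190,4):
    k=m&(W[...,2]>=a)&(W[...,2]<a+4)
    if k.sum()>5:print(a,k.sum(),W[k].mean(0).round(1),W[k].min(0).round(1),W[k].max(0).round(1),im[k].mean(0).round())
```

```text
21.8 [-0.05 -0.    0.09  1.65 -0.    1.62] [504.1  43.7 251.8] w 30.2 F [ 0.2 -0.3 -0.6] turn/8deg [ 0.053  0.008 -0.023] shift/40 [-2.00e-03 -4.40e-02  2.37e+00]
367
116 6 [494.5  43.9 117.8] [493.6  42.1 116.9] [498.3  46.7 119.1] [154. 150. 155.]
136 17 [500.3  48.4 138. ] [493.5  42.3 136.2] [506.9  51.  139.8] [ 96. 100. 107.]
140 12 [502.6  50.2 142.1] [498.9  48.  140.1] [506.1  51.  143.8] [41. 51. 60.]
144 11 [501.3  49.2 146. ] [498.   45.9 144.1] [504.6  50.7 147.6] [52. 61. 68.]
148 12 [502.5  50.2 150.4] [499.1  48.3 148.5] [506.1  51.  151.7] [47. 56. 64.]
152 12 [502.6  49.9 153.8] [498.2  46.6 152.5] [506.   51.1 155. ] [52. 60. 68.]
156 68 [503.4  45.3 159.2] [498.   37.5 156.1] [510.9  51.1 160. ] [181. 181. 177.]
160 218 [504.8  44.2 161.2] [498.3  37.5 160. ] [511.2  51.1 163.9] [218. 217. 210.]
```

The cell's top is at about z=162, so it stands on the caught cell and is let go. Next the rod.

>>> step_arm --series '[0,0,0,-0.66,0.52,0,0.6,0,0,0,-0.66,0.52,0,0.6,0,0,0,-0.66,0.52,0,0.6,0,0,0,-0.66,0.52,0,0.6,0,0,0,-0.66,0.52,0,0.6]' --squeeze 110

```text
t: 22.35
ee_pos: [593.7, -98.3, 247.7]
tool_rot: [-2.323, -2.115, 0.001]
wrist_force: [0.1, 0.6, -0.1]
grip_width: 51.3
gripper_force: 0.0
```

>>> step_arm --series '[0,0,0,0,0,0.8,0.6,0,0,0,0,0,0.7,0.6,0,0,0,0,0,0,0.6,0,0,0,0,0,0,0.6]'

```text
t: 22.75
ee_pos: [592.8, -97.1, 188.1]
tool_rot: [-2.323, -2.114, 0.002]
wrist_force: [1.1, 0.1, -0.1]
grip_width: 51.0
gripper_force: 0.0
```

Run:
```python
from h import *
delta((595.6,-97.4,95),rot(84.8,0))
im,d,W=cloud("wrist")
m=(np.hypot(W[...,0]-595.6,W[...,1]+97.4)<22)&(W[...,2]>130)&(W[...,2]<140)
r=cv2.minEnclosingCircle(W[m][:,:2].astype(np.float32));print(m.sum(),r,W[m].mean(0).round(1),W[m].min(0).round(1),W[m].max(0).round(1))
```

```text
22.75 [-0.27  0.24  0.23  1.56 -0.    1.39] [592.8 -97.1 188.1] w 51.0 F [ 1.1  0.1 -0.1] turn/8deg [-0.01   0.004 -0.023] shift/40 [0.    0.073 2.327]
1651 ((596.0280151367188, -96.8877944946289), 14.406166076660156) [596.1 -96.2 134.9] [ 581.7 -111.1  130.1] [610.1 -82.7 137.2]
```

>>> step_arm --series '[0,0,0,0.01,0.08,0,0.6,0,0,0,0,0,0.9,0.6,0,0,0,0,0,0.8,0.6,0,0,0,0,0,0.62,0.6,0,0,0,0,0,0,0.6]'

```text
t: 23.3
ee_pos: [595.8, -96.7, 94.1]
tool_rot: [-2.322, -2.114, 0.003]
wrist_force: [-0.0, 0.9, -0.9]
grip_width: 51.2
gripper_force: 0.0
```

>>> step_arm --series '[0,0,0,0,0,0,0.6,0,0,0,0,0,0,0.3,0,0,0,0,0,0,0,0,0,0,0,0,0,0,0,0,0,0,0,0,0]'

```text
t: 23.8
ee_pos: [599.1, -98.0, 100.4]
tool_rot: [2.318, 2.11, 0.005]
wrist_force: [-1.8, 0.5, 6.8]
grip_width: 25.0
gripper_force: 107.2
```

```bash
python3 -c "
from h import *
delta((596,-97,95),rot(84.8,0))"
```

```text
23.8 [-0.27  0.26  0.08  1.38 -0.    1.39] [599.1 -98.  100.4] w 25.0 F [-1.8  0.5  6.8] turn/8deg [ 0.053  0.016 -0.023] shift/40 [ 0.018 -0.081  0.134]
```

>>> step_arm --series '[0,0,0,0,0,-0.25,0,0,0,0,0,0,-0.5,0,0,0,0,0,0,-0.9,0,0,0,0,0,0,-0.9,0,0,0,0,0,0,-0.9,0]'

```text
t: 24.3
ee_pos: [597.3, -97.3, 236.8]
tool_rot: [2.321, 2.112, 0.002]
wrist_force: [-0.1, -0.7, -1.7]
grip_width: 25.3
gripper_force: 109.6
```

>>> step_arm --series '[0,0,0,0,0,-0.9,0,0,0,0,0,0,-0.2,0,0,0,0,0,0,0,0,0,0,0,0,0,0,0]'

```text
t: 24.7
ee_pos: [596.9, -97.2, 277.5]
tool_rot: [2.322, 2.114, -0.0]
wrist_force: [-0.4, -0.1, -1.8]
grip_width: 24.8
gripper_force: 109.7
```

```bash
cat >> h.py <<'E'
def rodchk():
    o=get_obs();im,d,W=cloud("wrist");T=R.from_rotvec(o["tool_rot"]).as_matrix();P=(W-o["ee_pos"])@T
    for a in range(-30,110,8):
        k=(abs(P[...,0])<22)&(abs(P[...,1])<16)&(P[...,2]>=a)&(P[...,2]<a+8)
        if k.sum()>5:
            s=P[k];print(a,k.sum(),"med",np.median(s,0).round(1),"x98",np.percentile(s[:,0],98).round(1),"y",np.percentile(s[:,1],[2,98]).round(1),"zmax",s[:,2].max().round(1),im[k].mean(0).round())
    return im,W
E
python3 -c "
from h import *
delta((504,43.5,275),rot(84.8,0))
im,W=rodchk();save('w12',im)"
```

```text
24.7 [-0.27  0.28  0.46  1.74 -0.    1.39] [596.9 -97.2 277.5] w 24.8 F [-0.4 -0.1 -1.8] turn/8deg [ 0.007  0.008 -0.023] shift/40 [ 3.284 -2.643  0.057]
-30 397 med [ 11.5  -3.1 -25.4] x98 14.1 y [-15.6  15.7] zmax -22.0 [110.  98.  82.]
-22 663 med [ 11.3  -1.9 -18. ] x98 12.3 y [-15.4  15.2] zmax -14.0 [135. 114.  84.]
-14 574 med [ 11.3  -1.6 -10.2] x98 12.4 y [-15.4  15.3] zmax -6.0 [138. 116.  85.]
-6 379 med [10.7 -0.5 -2.7] x98 12.3 y [-13.7  13.8] zmax 2.0 [156. 124.  84.]
2 516 med [11.  -1.4  7.5] x98 13.8 y [-12.1  11. ] zmax 10.0 [190. 153.  99.]
10 214 med [12.   2.  11.1] x98 14.5 y [-13.7  12.1] zmax 14.3 [181. 144.  95.]
34 22 med [ 5.6 -2.9 40.4] x98 6.0 y [-5.9  0.3] zmax 42.0 [146. 142. 145.]
42 70 med [ 5.  -3.4 45.9] x98 6.1 y [-8.1  1.3] zmax 49.8 [144. 144. 149.]
50 68 med [ 4.9 -4.1 53.7] x98 6.0 y [-8.4  1.3] zmax 57.8 [144. 143. 149.]
58 61 med [ 4.9 -5.5 61.7] x98 5.8 y [-9.5  0.7] zmax 65.9 [143. 142. 149.]
66 61 med [ 5.1 -4.6 69.3] x98 5.8 y [-9.8  0.5] zmax 73.9 [144. 143. 149.]
74 51 med [ 4.7 -6.  77.6] x98 5.9 y [-10.3  -0.1] zmax 81.9 [143. 141. 146.]
82 7 med [ 5.3 -5.6 82.7] x98 5.6 y [-9.5 -3. ] zmax 83.6 [133. 121. 124.]
```

The rod is held about 3.4° off plumb about the tool x axis. I move over the tube, then correct the tilt.

>>> step_arm --series '[0,0,0,0.66,-0.53,0,0,0,0,0,0.66,-0.53,0,0,0,0,0,0.66,-0.53,0,0,0,0,0,0.65,-0.53,0,0,0,0,0,0.65,-0.53,0,0]'

```text
t: 25.25
ee_pos: [501.9, 44.4, 275.8]
tool_rot: [-2.323, -2.114, 0.004]
wrist_force: [1.2, 0.7, -1.2]
grip_width: 24.9
gripper_force: 109.6
```

>>> step_arm --series '[-0.43,0,0,0,0,0,0,0,0,0,0,0,0,0,0,0,0,0,0,0,0]'

```text
t: 25.55
ee_pos: [503.1, 43.2, 277.0]
tool_rot: [2.289, 2.084, 0.06]
wrist_force: [0.0, -0.9, -0.9]
grip_width: 25.5
gripper_force: 109.7
```

Run:
```python
from h import *
Rt=rot(84.8,0)*R.from_euler("x",-3.4,degrees=True)
delta((502.7,43.1,277),Rt)
im,W=rodchk()
def band(lo,hi):
    # shaft points: near TCP column, by height in world
    o=get_obs();k=(np.hypot(W[...,0]-o["ee_pos"][0],W[...,1]-o["ee_pos"][1])<16)&(W[...,2]>lo)&(W[...,2]<hi)
    s=W[k];print(lo,k.sum(),"x",np.percentile(s[:,0],[2,98]).round(1),"y",np.percentile(s[:,1],[2,98]).round(1),s[:,2].min().round(1))
for lo in(195,205,215,225):band(lo,lo+10)
m=(W[...,2]>140)&(W[...,2]<157)&(np.hypot(W[...,0]-502,W[...,1]-42)<40)
print(cv2.minAreaRect(W[m][:,:2].astype(np.float32)))
```

```text
25.55 [-0.04 -0.05  0.09  1.65 -0.    1.62] [503.1  43.2 277. ] w 25.5 F [ 0.  -0.9 -0.9] turn/8deg [ 0.004  0.014 -0.022] shift/40 [-0.005 -0.01  -0.001]
-30 396 med [ 11.6  -3.5 -25.2] x98 14.2 y [-15.6  15.7] zmax -22.0 [107.  95.  79.]
-22 665 med [ 11.3  -2.  -18. ] x98 12.3 y [-15.3  15.3] zmax -14.0 [130. 110.  81.]
-14 569 med [ 11.3  -1.6 -10. ] x98 12.4 y [-15.5  15.2] zmax -6.0 [132. 111.  81.]
-6 380 med [10.6 -0.9 -2.7] x98 12.3 y [-13.5  13.7] zmax 2.0 [150. 120.  81.]
2 525 med [10.9 -1.1  7.7] x98 13.9 y [-12.1  11. ] zmax 10.0 [184. 148.  95.]
10 208 med [11.9  1.8 11.1] x98 14.5 y [-13.1  12.1] zmax 14.8 [175. 139.  91.]
34 18 med [ 5.4 -2.9 40.4] x98 6.0 y [-6.3 -0. ] zmax 42.0 [141. 137. 140.]
42 76 med [ 5.  -3.9 46.3] x98 6.0 y [-8.1  1.3] zmax 50.0 [139. 138. 144.]
50 65 med [ 4.9 -4.1 54.5] x98 5.9 y [-8.6  1.1] zmax 57.8 [138. 138. 144.]
58 62 med [ 4.8 -4.4 62. ] x98 5.9 y [-9.4  0.7] zmax 65.7 [136. 136. 143.]
66 59 med [ 4.9 -5.1 69.5] x98 6.0 y [-9.9  0. ] zmax 74.0 [137. 138. 144.]
74 51 med [ 4.9 -5.4 77.7] x98 5.9 y [-10.3  -0.1] zmax 81.6 [138. 138. 144.]
82 6 med [ 5.5 -6.6 82.5] x98 5.7 y [-8.9 -4.9] zmax 83.3 [158. 158. 159.]
106 12 med [  2.1  -4.9 113.5] x98 3.5 y [-7.3 -4.1] zmax 113.9 [222. 221. 214.]
195 67 x [497.7 507.8] y [45.  49.1] 195.0
205 78 x [497.6 507.8] y [45.1 49.1] 205.2
215 79 x [497.5 507.9] y [45.1 49.1] 215.2
225 89 x [498.1 507.6] y [45.6 49.2] 225.2
((502.7557373046875, 42.96076583862305), (41.931297302246094, 42.10354995727539), 83.7408447265625)
```

The shaft is plumb and 0.7 mm from the tube's axis. I descend until it touches, then press in small steps.

>>> step_arm --series '[0,0,0,-0.02,-0.02,0.35,0,0,0,0,0,-0.02,0.3,0,0,0,0,0,-0.01,0.15,0,0,0,0,0,-0.01,0.12,0,0,0,0,0,0,0,0]'

```text
t: 26.1
ee_pos: [503.5, 42.3, 240.7]
tool_rot: [2.289, 2.083, 0.062]
wrist_force: [-0.6, -0.4, -1.0]
grip_width: 25.4
gripper_force: 109.8
```

>>> step_arm --series '[0,0,0,0,-0.01,0.12,0,0,0,0,0,-0.01,0.12,0,0,0,0,0,-0.01,0.12,0,0,0,0,0,0,0,0]'

```text
t: 26.5
ee_pos: [503.0, 42.6, 226.4]
tool_rot: [2.288, 2.083, 0.063]
wrist_force: [0.5, -0.2, -1.6]
grip_width: 24.9
gripper_force: 109.8
```

Run:
```python
from h import *
delta((502.7,43.1,192.5),rot(84.8,0)*R.from_euler("x",-3.4,degrees=True))
im,W=rodchk();save("w13",im[60:400,130:430],2)
```

```text
26.5 [-0.05 -0.07 -0.03  1.55 -0.    1.62] [503.   42.6 226.4] w 24.9 F [ 0.5 -0.2 -1.6] turn/8deg [ 0.016  0.012 -0.021] shift/40 [ 0.013 -0.062  0.844]
-30 385 med [ 11.6  -3.7 -25.4] x98 14.1 y [-15.6  15.7] zmax -22.0 [107.  95.  80.]
-22 669 med [ 11.2  -1.9 -18.1] x98 12.4 y [-15.4  15.2] zmax -14.0 [134. 112.  82.]
-14 570 med [ 11.2  -1.6 -10.1] x98 12.3 y [-15.3  15.4] zmax -6.0 [133. 111.  82.]
-6 384 med [10.6 -0.5 -2.8] x98 12.3 y [-14.1  13.8] zmax 1.9 [153. 122.  83.]
2 509 med [10.9 -1.5  7.6] x98 13.7 y [-12.1  11. ] zmax 10.0 [187. 149.  97.]
10 221 med [12.   2.3 11.3] x98 14.5 y [-13.3  12.1] zmax 14.6 [175. 141.  92.]
34 23 med [ 5.5 -2.7 40.7] x98 5.9 y [-5.3 -0.1] zmax 41.9 [141. 139. 143.]
42 69 med [ 5.1 -3.4 46.4] x98 6.0 y [-8.1  1.3] zmax 49.9 [140. 140. 146.]
50 71 med [ 5.  -4.2 54.1] x98 5.9 y [-8.5  1.3] zmax 58.0 [145. 145. 151.]
58 63 med [ 4.8 -4.9 62.1] x98 6.0 y [-9.5  0.7] zmax 65.9 [143. 143. 150.]
66 61 med [ 5.  -5.3 70.4] x98 19.6 y [-14.9   0. ] zmax 73.9 [138. 137. 144.]
74 1024 med [12.6  8.8 77.7] x98 21.0 y [-14.9  15.4] zmax 82.0 [51. 48. 49.]
82 605 med [ 4.5 -0.8 84.9] x98 14.1 y [-15.6   8.2] zmax 89.8 [118. 115. 115.]
90 69 med [-3.7 -0.8 94.2] x98 7.3 y [-15.2   2.8] zmax 97.9 [174. 168. 173.]
98 36 med [ -8.6  -5.8 104.7] x98 4.3 y [-15.4   2.1] zmax 106.0 [167. 157. 163.]
106 25 med [ -8.5   0.5 109.8] x98 14.8 y [-15.7   4. ] zmax 113.4 [165. 155. 161.]
```

View pics/w13.png

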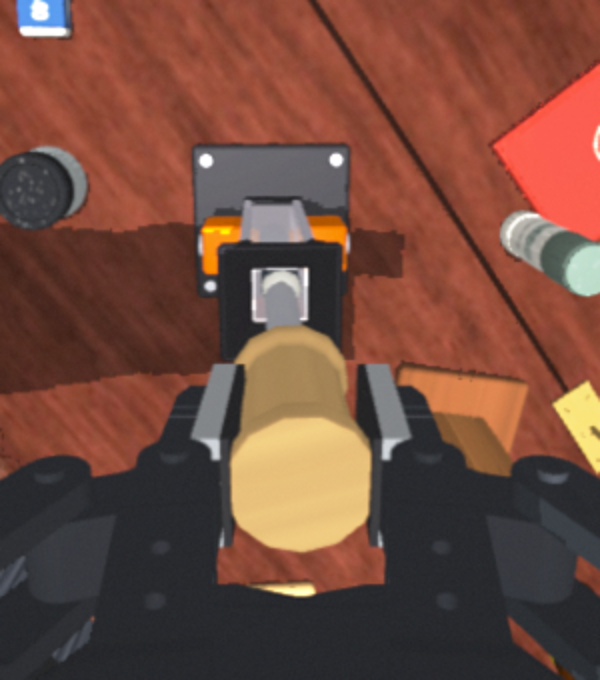

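The rod's foot is on the white cap at (281,280) inside the bore, and the cells have already gone down about 20 mm. Keep pressing.

>>> step_arm --series '[0,0,0,0,-0.02,0.15,0,0,0,0,0,-0.01,0.15,0,0,0,0,0,-0.01,0.15,0,0,0,0,0,-0.01,0.15,0,0,0,0,0,0,0,0]'

```text
t: 27.05
ee_pos: [502.2, 42.5, 201.6]
tool_rot: [2.289, 2.084, 0.061]
wrist_force: [-0.7, -0.2, -0.9]
grip_width: 24.9
gripper_force: 109.7
```

>>> step_arm --series '[0,0,0,0,-0.01,0.1,0,0,0,0,0,-0.01,0.1,0,0,0,0,0,0,0,0]'

```text
t: 27.35
ee_pos: [502.4, 42.5, 194.4]
tool_rot: [2.288, 2.083, 0.063]
wrist_force: [-0.9, 0.8, -1.6]
grip_width: 25.1
gripper_force: 109.7
```

>>> step_arm --series '[0,0,0,0,0,0.06,0,0,0,0,0,0,0,0]'

```text
t: 27.55
ee_pos: [503.6, 42.4, 194.0]
tool_rot: [2.286, 2.081, 0.067]
wrist_force: [-0.4, -0.8, 3.4]
grip_width: 25.0
gripper_force: 110.1
```

>>> step_arm --series '[0,0,0,0,0,0.08,0,0,0,0,0,0,0,0]'

```text
t: 27.75
ee_pos: [504.8, 42.3, 193.8]
tool_rot: [2.284, 2.079, 0.071]
wrist_force: [-1.9, 0.7, 10.8]
grip_width: 24.6
gripper_force: 111.7
```

>>> step_arm --series '[0,0,0,0,0,0.08,0,0,0,0,0,0,0,0,0,0,0,0,0,0,0]'

```text
t: 28.05
ee_pos: [505.3, 42.3, 193.6]
tool_rot: [2.282, 2.078, 0.074]
wrist_force: [-5.2, 0.9, 21.8]
grip_width: 25.4
gripper_force: 114.2
```

The cells bottom out at 22 N with the foot near z=110, as expected. I withdraw and measure.

>>> step_arm --series '[0,0,0,0,0.01,-0.25,0,0,0,0,0,0.03,-0.5,0,0,0,0,0,0.04,-0.6,0,0,0,0,0,0.04,-0.6,0,0,0,0,0,0.03,-0.45,0]'

```text
t: 28.55
ee_pos: [503.3, 42.6, 283.3]
tool_rot: [2.288, 2.082, 0.064]
wrist_force: [0.3, 0.2, -1.0]
grip_width: 24.4
gripper_force: 109.8
```

>>> step_arm --series '[0,0,0,0,0,0,0,0,0,0,0,0,0,0]'

```text
t: 28.75
ee_pos: [503.2, 42.6, 281.8]
tool_rot: [2.288, 2.083, 0.063]
wrist_force: [0.4, 0.4, -2.2]
grip_width: 24.8
gripper_force: 109.8
```

Run:
```python
from h import *
delta((597,-97.2,280),rot(84.8,0)*R.from_euler("x",-3.4,degrees=True))
im,W=rodchk()
o=get_obs()
for lo in(205,225):
    k=(np.hypot(W[...,0]-o["ee_pos"][0],W[...,1]-o["ee_pos"][1])<16)&(W[...,2]>lo)&(W[...,2]<lo+10)
    s=W[k];print(lo,k.sum(),"x",np.percentile(s[:,0],[2,98]).round(1),"y",np.percentile(s[:,1],[2,98]).round(1))
k=(np.hypot(W[...,0]-502.7,W[...,1]-42.9)<8.5)&(W[...,2]<190)&(W[...,2]>20)
print(k.sum(),np.histogram(W[k][:,2],range(20,190,10)),W[k].mean(0))
```

```text
28.75 [-0.05 -0.05  0.1   1.66 -0.    1.62] [503.2  42.6 281.8] w 24.8 F [ 0.4  0.4 -2.2] turn/8deg [ 0.02   0.011 -0.022] shift/40 [-3.259  2.654  0.214]
-30 393 med [ 11.6  -3.7 -25.3] x98 14.0 y [-15.7  15.6] zmax -22.0 [104.  93.  78.]
-22 662 med [ 11.2  -2.2 -18. ] x98 12.3 y [-15.4  15.5] zmax -14.0 [131. 110.  81.]
-14 574 med [ 11.2  -1.6 -10.1] x98 12.3 y [-15.3  15.4] zmax -6.0 [132. 111.  81.]
-6 389 med [10.7 -0.5 -2.7] x98 12.4 y [-13.2  13.9] zmax 2.0 [151. 120.  81.]
2 508 med [11.  -1.5  7.5] x98 13.8 y [-12.1  11. ] zmax 10.0 [184. 147.  95.]
10 220 med [11.7  2.3 11.1] x98 14.6 y [-13.2  12.1] zmax 14.5 [176. 140.  91.]
34 23 med [ 5.6 -3.2 40.9] x98 6.0 y [-6.4 -0.6] zmax 41.7 [140. 138. 142.]
42 70 med [ 5.2 -3.4 46.5] x98 5.9 y [-8.1  1.3] zmax 50.0 [139. 138. 144.]
50 69 med [ 5.  -4.2 54.2] x98 5.9 y [-8.5  1.3] zmax 57.9 [138. 138. 144.]
58 65 med [ 4.8 -5.  61.9] x98 5.9 y [-9.6  0.7] zmax 65.9 [137. 136. 142.]
66 56 med [ 4.9 -4.9 70.2] x98 5.8 y [-9.8  0. ] zmax 74.0 [138. 138. 144.]
74 50 med [ 4.7 -5.5 77.7] x98 5.7 y [-10.2  -0.1] zmax 82.0 [136. 136. 142.]
82 8 med [ 5.3 -5.9 83. ] x98 5.7 y [-10.2  -3. ] zmax 83.6 [108. 109. 113.]
205 67 x [498. 508.] y [44.6 48.4]
225 89 x [498.3 508.1] y [44.6 48.4]
82 (array([ 0,  0,  0,  0,  0,  0,  0,  0, 79,  3,  0,  0,  0,  0,  0,  0]), array([ 20,  30,  40,  50,  60,  70,  80,  90, 100, 110, 120, 130, 140,
       150, 160, 170, 180])) [503.31872224  41.82753319 107.44639035]
```

Seen from above, the top of the upper cell is at about z=107, so both cells are home. I carry the rod back.

>>> step_arm --series '[0,0,0,-0.66,0.53,0.04,0,0,0,0,-0.66,0.53,0.04,0,0,0,0,-0.66,0.53,0.03,0,0,0,0,-0.65,0.52,0.03,0,0,0,0,-0.65,0.52,0.03,0]'

```text
t: 29.3
ee_pos: [595.7, -98.8, 280.0]
tool_rot: [2.29, 2.085, 0.061]
wrist_force: [0.8, 0.7, -1.4]
grip_width: 24.8
gripper_force: 109.8
```

>>> step_arm --series '[0,0,0,0,-0.06,0.9,0,0,0,0,0,-0.06,0.9,0,0,0,0,0,0,0,0,0,0,0,0,0,0,0]'

```text
t: 29.7
ee_pos: [593.9, -97.5, 207.8]
tool_rot: [2.291, 2.086, 0.059]
wrist_force: [0.0, -0.9, -0.4]
grip_width: 25.0
gripper_force: 109.7
```

```bash
cat >> h.py <<'E'
def stand():
    delta((596,-97.5,190),rot(84.8,0)*R.from_euler("x",-3.4,degrees=True))
    o=get_obs();im,d,W=cloud("wrist");e=o["ee_pos"]
    for lo in(122,132,142):
        k=(np.hypot(W[...,0]-e[0],W[...,1]-e[1])<14)&(W[...,2]>lo)&(W[...,2]<lo+10)
        s=W[k]
        if len(s): print(lo,k.sum(),"x",np.percentile(s[:,0],[2,98]).round(1),"y",np.percentile(s[:,1],[2,98]).round(1))
    k=(np.hypot(W[...,0]-595.7,W[...,1]+97.4)<26)&(W[...,2]>82)&(W[...,2]<88)
    print(k.sum(),cv2.minAreaRect(W[k][:,:2].astype(np.float32)))
E
python3 -c "
from h import *
stand()"
```

```text
29.7 [-0.28  0.18  0.2   1.53  0.01  1.39] [593.9 -97.5 207.8] w 25.0 F [ 0.  -0.9 -0.4] turn/8deg [-0.014  0.003 -0.023] shift/40 [0.005 0.026 0.448]
122 49 x [588.4 598.5] y [-95.7 -91.6]
132 73 x [588.3 598.3] y [-95.5 -91.7]
142 74 x [588.2 598.6] y [-95.8 -91.6]
909 ((596.2634887695312, -97.00215148925781), (31.973119735717773, 32.158634185791016), 74.7713851928711)
```

>>> step_arm --series '[0,0,0,0,0.07,0,0,0,0,0,0,-0.04,0.6,0,0,0,0,0,0,0,0,0,0,0,0,0,0,0]'

```text
t: 30.15
ee_pos: [599.1, -98.3, 188.3]
tool_rot: [2.286, 2.081, 0.066]
wrist_force: [-0.2, -0.6, -1.2]
grip_width: 25.0
gripper_force: 109.7
```

```bash
python3 -c "
from h import *
stand()"
```

```text
30.15 [-0.28  0.18  0.16  1.48  0.01  1.39] [599.1 -98.3 188.3] w 25.0 F [-0.2 -0.6 -1.2] turn/8deg [ 0.041  0.014 -0.02 ] shift/40 [ 0.013 -0.076 -0.047]
122 81 x [593.8 604.1] y [-96.6 -92.6]
132 83 x [594.3 604.1] y [-96.3 -92.4]
142 60 x [594.9 603.1] y [-95.4 -92.4]
1027 ((596.1536254882812, -96.9402847290039), (32.02703094482422, 31.920394897460938), 74.82066345214844)
```

>>> step_arm --series '[0,0,0,0.02,-0.05,0.1,0,0,0,0,0,0,0,0,0,0,0,0,0,0,0]'

```text
t: 30.5
ee_pos: [596.8, -97.3, 182.8]
tool_rot: [2.287, 2.082, 0.064]
wrist_force: [0.3, 0.7, -0.9]
grip_width: 25.1
gripper_force: 109.7
```

```bash
python3 -c "
from h import *
stand()"
```

```text
30.5 [-0.28  0.18  0.14  1.47  0.01  1.39] [596.8 -97.3 182.8] w 25.1 F [ 0.3  0.7 -0.9] turn/8deg [ 0.03   0.012 -0.022] shift/40 [-0.006 -0.007 -0.18 ]
122 84 x [591.4 601.7] y [-95.6 -91.5]
132 86 x [591.9 601.3] y [-94.8 -91.5]
142 13 x [595.  599.2] y [-92.3 -91.4]
1077 ((596.1974487304688, -96.86481475830078), (31.90719985961914, 32.1211051940918), 75.13684844970703)
```

>>> step_arm --series '[0,0,0,0,-0.02,0.3,0,0,0,0,0,-0.02,0.3,0,0,0,0,0,-0.02,0.3,0,0,0,0,0,0,0,0,0,0,0,0,0,0,0]'

```text
t: 31.05
ee_pos: [595.7, -97.1, 145.0]
tool_rot: [2.289, 2.084, 0.062]
wrist_force: [0.3, 0.2, -1.1]
grip_width: 25.2
gripper_force: 109.7
```

```bash
python3 -c "
from h import *
delta((596,-97.4,101),rot(84.8,0)*R.from_euler('x',-3.4,degrees=True))"
```

```text
31.05 [-0.28  0.18  0.07  1.4   0.01  1.39] [595.7 -97.1 145. ] w 25.2 F [ 0.3  0.2 -1.1] turn/8deg [ 0.009  0.008 -0.022] shift/40 [-0.005 -0.059  1.098]
```

In the hole (tip near z=61) with no force. Lower until seated.

>>> step_arm --series '[0,0,0,0,-0.02,0.3,0,0,0,0,0,-0.02,0.3,0,0,0,0,0,-0.02,0.3,0,0,0,0,0,0,0,0,0,0,0,0,0,0,0]'

```text
t: 31.55
ee_pos: [595.7, -97.2, 109.2]
tool_rot: [2.289, 2.083, 0.063]
wrist_force: [-0.0, -0.7, -1.1]
grip_width: 25.1
gripper_force: 109.7
```

>>> step_arm --series '[0,0,0,0,-0.01,0.12,0,0,0,0,0,0,0,0,0,0,0,0,0,0,0]'

```text
t: 31.85
ee_pos: [596.4, -97.5, 105.7]
tool_rot: [2.287, 2.082, 0.064]
wrist_force: [0.4, 0.1, -1.4]
grip_width: 25.5
gripper_force: 109.7
```

>>> step_arm --series '[0,0,0,0,0,0.06,0,0,0,0,0,0,0,0]'

```text
t: 32.05
ee_pos: [596.4, -97.4, 102.9]
tool_rot: [2.288, 2.082, 0.064]
wrist_force: [0.5, 0.3, -1.0]
grip_width: 25.1
gripper_force: 109.7
```

>>> step_arm --series '[0,0,0,0,0,0.05,0,0,0,0,0,0,0,0]'

```text
t: 32.25
ee_pos: [596.4, -97.4, 100.7]
tool_rot: [2.288, 2.083, 0.064]
wrist_force: [0.2, -0.6, -1.7]
grip_width: 25.2
gripper_force: 109.7
```

>>> step_arm --series '[0,0,0,0,0,0.04,0,0,0,0,0,0,0,0]'

```text
t: 32.45
ee_pos: [596.8, -97.5, 100.1]
tool_rot: [2.287, 2.082, 0.064]
wrist_force: [-0.5, -0.0, 1.0]
grip_width: 25.2
gripper_force: 110.1
```

Seated. Open, then retreat upward.

>>> step_arm --series '[0,0,0,0,0,0,0.35,0,0,0,0,0,0,0.6,0,0,0,0,0,0,0.6,0,0,0,0,0,0,0.6,0,0,0,0,0,0,0.6]'

```text
t: 32.95
ee_pos: [596.6, -97.5, 99.3]
tool_rot: [2.288, 2.082, 0.064]
wrist_force: [-0.0, -0.1, -0.7]
grip_width: 51.3
gripper_force: 0.0
```

>>> step_arm --series '[0,0,0,0,0.03,-0.5,0.6,0,0,0,0,0.05,-0.9,0.6,0,0,0,0,0.05,-0.9,0.6,0,0,0,0,0.05,-0.9,0.6,0,0,0,0,0,0,0.6]'

```text
t: 33.45
ee_pos: [598.9, -98.1, 235.2]
tool_rot: [2.28, 2.075, 0.074]
wrist_force: [1.3, -0.7, 1.1]
grip_width: 50.9
gripper_force: 0.0
```

>>> step_arm --series '[0,0,0,0,0,0,0.6,0,0,0,0,0,0,0.6,0,0,0,0,0,0,0.6,0,0,0,0,0,0,0.6,0,0,0,0,0,0,0.6]'

```text
t: 33.95
ee_pos: [595.3, -97.1, 226.4]
tool_rot: [2.289, 2.083, 0.062]
wrist_force: [-0.8, 0.3, 0.3]
grip_width: 51.4
gripper_force: 0.0
```

Run:
```python
from h import *
delta((596,-97.4,240),rot(84.8,0))
im,d,W=cloud("wrist")
m=(np.hypot(W[...,0]-595.9,W[...,1]+97.2)<22)&(W[...,2]>128)&(W[...,2]<145)
print(m.sum(),cv2.minEnclosingCircle(W[m][:,:2].astype(np.float32)),W[m].mean(0).round(1),np.percentile(W[m][:,2],[5,50,95]).round(1))
im,d,W=cloud("top");W0=np.load("top.npz")["W"]
D=(abs(W[...,2]-W0[...,2])>10)&(W0[...,2]<100)
for n,(u,v) in dict(loupe=(298,390),erase=(242,381),bot=(482,224),stap=(560,272),glue=(330,240),box=(228,268),book=(305,220)).items():
    print(n,W[int(v/1.4),int(u/1.4)].round(0),W0[int(v/1.4),int(u/1.4)].round(0))
```

```text
33.95 [-0.28  0.18  0.24  1.56  0.01  1.39] [595.3 -97.1 226.4] w 51.4 F [-0.8  0.3  0.3] turn/8deg [ 0.437  0.008 -0.023] shift/40 [-0.007  0.038 -0.337]
1205 ((596.9835815429688, -96.99629211425781), 14.477388381958008) [596.8 -96.3 134.9] [133.5 135.  136.2]
loupe [377.  -8. 677.] [386.  74.  32.]
erase [400. 177.  13.] [400. 177.   9.]
bot [ 671. -241.   90.] [ 671. -241.   89.]
stap [ 598. -385.   42.] [ 598. -384.   43.]
glue [640.  20.  91.] [641.  20.  87.]
box [602. 210.  17.] [602. 210.  17.]
book [694.  74.   9.] [694.  75.   8.]
```

The rod hangs level in its stand with its top at z=135. The bystanders are unmoved; only the loupe was hidden by the arm in this last view, and nothing went near it.

```bash
python3 -c "
from station import *
print(job_done())"
```

```text
the job is handed in; nothing more can be done
None
```

The job is handed in at about 34 s: both cells are pressed home in the tube (22 N at the stop), the rod is back in its stand, and no bystander was seen to move, though the arm hid the loupe at the last check. The first try at the rest failed to bed, so I laid the cell there twice.

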